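Load the spatulas into the slide-locked utensil block

TASK

Pull the orange slide knob of the white utensil block fully out, then pull every blue-handled spatula out of the bamboo holder and slide each blade down into a slot of its own in the block until it stands on the slot's floor. When all are in, push the knob fully home so that the orange bar locks the blades in. Leave the wooden spoon in the holder and do not disturb the bottle, funnel or small steel bowl.

Things in the scene. Friction and masses are not known exactly. Their poses are not given: they have to be found in the camera images.
- block: white fixed utensil block with steel cheeks; origin on the slab under the middle of its four slots, z up, -x towards the knob. White top 72 mm high, reaching 75 mm in front (-x) of the origin and 40 mm behind; cheeks at y = +-114 mm, 104 mm high. Slots: 52 mm long (x), 8 mm wide (y), floor at z = 10 mm, 62 mm deep, long edges of the mouths rounded (6 mm radius).
- lock (a joint): orange slide of the block, 0 = home, 0.040 m = fully out (to the block's -x); stays where left, 4 N to move. Its cross bar, 86 to 100 mm above the slab, 210 mm long, at home spans block x = -30 to -14 mm: over the front part of all slots (none can be loaded), just above the shoulders of fully seated blades; a blade standing over 6 mm too high is in its way.
- lock_knob (a point): centre of the orange slide knob, a cylinder 28 mm across and 26 mm long along the block's x axis, 93 mm above the slab, 97 mm in front (-x) of the block's origin when home; free space beneath and around. It moves with the slide.
- slot0 (a point): middle of the floor of slot 0 (block y = -75 mm), 10 mm above the slab; axes as the block's
- slot1 (a point): middle of the floor of slot 1 (block y = -25 mm), 10 mm above the slab; axes as the block's
- slot2 (a point): middle of the floor of slot 2 (block y = 25 mm), 10 mm above the slab; axes as the block's
- slot3 (a point): middle of the floor of slot 3 (block y = 75 mm), 10 mm above the slab; axes as the block's
- holder: bamboo holder, 70 (x) x 240 (y) x 95 mm high, loose, 1.5 kg; origin under its centre. Five upright wells in a row along its y axis at y = -100, -50, 0, 50, 100 mm, each 54 mm (x) by 20 mm (y), floor 8 mm above the underside.
- spatula_a: spatula with steel blade and blue handle with a white end, 200 mm long, about 90 g, standing blade down in a well of the holder (may be absent). Origin: middle of the blade's lower edge; z along the spatula to the handle, x across the blade's width, y its thickness. Blade 44 mm wide, 4 mm thick, z = 0 to 72 mm; straight handle 16 x 16 mm, z = 72 to 200 mm.
- spatula_b: spatula with steel blade and blue handle with a white end, 200 mm long, about 90 g, standing blade down in a well of the holder (may be absent). Origin: middle of the blade's lower edge; z along the spatula to the handle, x across the blade's width, y its thickness. Blade 44 mm wide, 4 mm thick, z = 0 to 72 mm; straight handle 16 x 16 mm, z = 72 to 200 mm.
- spatula_c: spatula with steel blade and blue handle with a white end, 200 mm long, about 90 g, standing blade down in a well of the holder (may be absent). Origin: middle of the blade's lower edge; z along the spatula to the handle, x across the blade's width, y its thickness. Blade 44 mm wide, 4 mm thick, z = 0 to 72 mm; straight handle 16 x 16 mm, z = 72 to 200 mm.
- spatula_d: spatula with steel blade and blue handle with a white end, 200 mm long, about 90 g, standing blade down in a well of the holder (may be absent). Origin: middle of the blade's lower edge; z along the spatula to the handle, x across the blade's width, y its thickness. Blade 44 mm wide, 4 mm thick, z = 0 to 72 mm; straight handle 16 x 16 mm, z = 72 to 200 mm.
- spoon: wooden serving spoon, 200 mm long, bowl (46 x 12 mm) up, standing in one well of the holder; stays there. Origin at its foot.
- bottle: amber glass bottle, 66 mm across, 190 mm high; origin under its centre
- funnel: yellow funnel standing mouth down, 104 mm across, 105 mm high; origin under its centre
- bowl: small steel bowl, 90 mm across, 40 mm high; origin under its centre

How it is judged:
On the way, in this order (a step that is already met when the one before it is completed fails the run):
1. the slide knob is pulled out (by 34 mm or more of its 40 mm) before any spatula is put into the block (value of joint lock above 0.034 m), for 0.2 s.
2. with the slide still out by 30 mm or more, every spatula stands upright in a slot of the block, blade down, its lower edge within 5 mm of the slot's floor (value of joint lock above 0.03 m and z of spatula_a in the frame of block between 0.004 and 0.015 m and x of spatula_a in the frame of block between -0.02 and 0.02 m and y of spatula_a in the frame of block between -0.085 and 0.085 m and angle between each of spatula_a, spatula_b, spatula_c, spatula_d's own z axis and vertical below 0.15 rad and z of spatula_b in the frame of block between 0.004 and 0.015 m and x of spatula_b in the frame of block between -0.02 and 0.02 m and y of spatula_b in the frame of block between -0.085 and 0.085 m and z of spatula_c in the frame of block between 0.004 and 0.015 m and x of spatula_c in the frame of block between -0.02 and 0.02 m and y of spatula_c in the frame of block between -0.085 and 0.085 m and z of spatula_d in the frame of block between 0.004 and 0.015 m and x of spatula_d in the frame of block between -0.02 and 0.02 m and y of spatula_d in the frame of block between -0.085 and 0.085 m), for 0.2 s.
At the end, for the whole second after the job is handed in: The slide is home (within 4 mm), every spatula stands at rest in a slot of the block, blade down, upright within 8 degrees and its lower edge within 5 mm of the slot's floor, and the spoon still stands in the holder (value of joint lock below 0.004 m and z of spatula_a in the frame of block between 0.004 and 0.015 m and x of spatula_a in the frame of block between -0.02 and 0.02 m and y of spatula_a in the frame of block between -0.085 and 0.085 m and angle between each of spatula_a, spatula_b, spatula_c, spatula_d's own z axis and vertical below 0.15 rad and z of spatula_b in the frame of block between 0.004 and 0.015 m and x of spatula_b in the frame of block between -0.02 and 0.02 m and y of spatula_b in the frame of block between -0.085 and 0.085 m and z of spatula_c in the frame of block between 0.004 and 0.015 m and x of spatula_c in the frame of block between -0.02 and 0.02 m and y of spatula_c in the frame of block between -0.085 and 0.085 m and z of spatula_d in the frame of block between 0.004 and 0.015 m and x of spatula_d in the frame of block between -0.02 and 0.02 m and y of spatula_d in the frame of block between -0.085 and 0.085 m and linear speed of each of spatula_a, spatula_b, spatula_c, spatula_d below 0.02 m/s and height (world z) of spoon below 0.03 m and horizontal distance between spoon and holder below 0.12 m); the robot touches nothing.
It fails at once if the wooden spoon is lifted out of the holder (by 50 mm or more) (height (world z) of spoon above 0.058 m).
It fails at once if the bottle, funnel or small steel bowl is moved by more than 50 mm (distance of any of bottle, funnel, bowl from where it was at the start of the episode above 0.05 m).
It fails at once if the bottle is tipped over (angle between bottle's own z axis and vertical above 0.7 rad).
Of spatula_a, spatula_b, spatula_c, spatula_d only 3 to 4 are there at a start; the rules pass over those that are not, and their reading is None.
At some moment in a run one of holder may be knocked a few centimetres aside while the robot is not near it.
Once in a run the grip may slacken for a moment while it holds something.
It also fails if it takes over 210 s, if anything falls off the work surface, if the arm or the gripper's body presses on something with over 40 N, if the wrist force passes 120 N, or if a joint passes its speed limit or range.

ROBOT

A 7-joint arm with a two-finger parallel gripper is mounted at the origin on the work surface. World frame = base frame: x ahead of the robot, y to its left, z up, the work surface at z = 0. Lengths are in m, angles in rad, forces in N, time in s.
With the tool pointing down it reaches from about 0.425 to 0.875 m from the base axis. Payload 9.9 kg.
Tool frame: the origin (TCP) lies midway between the tips of the shut fingers; the grasp point (between the pads) lies 19 mm behind it; z points along the fingers, y is the direction in which the jaws open and shut (so a half turn about z gives the same grasp; the last joint's range is limited). The gripper opens to 85 mm and grips with 20 to 120 N. Pads are 22 mm wide; open, the fingers measure 114 mm over their backs; the gripper's body (76 mm by 85 mm) begins 54 mm behind the grasp point. The pads swing forward as they close: fully open they stand 13 mm farther back than shut.
Start: joints at [-1.277, 0.576, 0.025, 1.437, -0.015, 1.129, -0.057], TCP at [0.249, 0.627, 0.231] pointing down, gripper open.
Joint ranges: [-2.76, 2.76], [-0.34, 2.15], [-1.52, 1.57], [0.19, 2.46], [-1.09, 4.23], [0.17, 1.99], [-2.82, 2.82]. Speed limits (rad/s): [2.22, 2.22, 3.01, 3.01, 3.14, 3.14, 3.14].

INTERFACE

Orientations are given as a rotation vector (axis times angle).
In Python, from plant import arm gives the robot as it stands.
- The arm moves only by the tool servo_tool, never from a script. Its argument "rows" is a list of rows, each a list of 3 entries, a list of its own where there are three numbers: the shift along the tool's x, y, z normalised to -1 to 1, where 1 is 0.1 m, then the turn about the tool's z normalised to -1 to 1, where 1 is 60 degrees, then the closure, from -1 (fully open) to 1 (shut). In form: [[[tx, ty, tz], roll, grip], ...]. A call has 1 to 10 rows; each row shifts and turns the commanded pose from where the row before left it, along the tool's axes as they then stand; what a row does not reach is not made up. A row lasts 1/12 s, in which the tool goes at most 41.7 mm and 7.16 degrees, less where a joint would pass 70% of its speed; a pose out of reach is approached as far as the arm can. A call with a number of a shift or a turn outside -1 to 1 is refused whole. A call with a gripper value outside its range is refused whole. The fingers move at their own pace and stop on an object; "force" is the grip in N (left out, the last holds). Time passes only in rows, so rows that do not move let the fingers close. It gives the time, the measured TCP pose, the force and the opening at its end, in the units of the state.
- arm.sense(): the state, without advancing time (a new reading comes with each control period).
- arm.get_image(name): name is "scene" or "top" or "wrist"; returns the picture (384x512x3 uint8, red, green, blue); there is no depth.
- arm.get_calibration(name): a dict with "fx", "fy", "cx", "cy" (pixels), "k1" (the pictures are not rectified: a ray, as slopes to the right and down, at radius r is drawn at 1 + k1 r^2 times it, then the intrinsics apply), "T" (4x4, takes a point from camera to world coordinates). Camera axes: x right, y down, z forward; pixel columns grow to the right and rows downward; lengths in m; the calibration is good to about 2 mm. A picture is of the moment at which its call begins: read the wrist's pose just before it. get_calibration takes no time and is no camera call; for the wrist camera it gives the pose at the moment of the call.
- arm.job_done(): hands the job in, once; it reports no verdict.
Trained networks look in the newest picture that a camera, given by its name, has taken for a name from the list of things; names that differ only in an ending like _2 or _b are one class to them, and where a whole thing is asked for, a point or a joint stands for the part that bears it (a point fixed in the world has none). Each returns a list of dicts, best first, with "confidence" (0 to 1); they miss things now and then, are a little off and sometimes report something else, mostly with a low value. They report only what shows in the picture. A call takes as long as a camera call.
- arm.boxes_of(camera, query): "extent" ([left, top, right, bottom] in pixels, round what is visible of it).
- arm.regions_of(camera, query): "pixels" (384x512 bool, what is visible of it) and "extent" ([left, top, right, bottom] in pixels, round what is visible of it).
The state is a dict: "t": time; "qpos": joint angles; "dq": joint speeds; "joint_torque": joint torques, N m; "ee_pos": TCP position; "orientation": TCP orientation; "force": force on the tool from outside, world axes, zero at the start; "wrist_torque": the same for the moment, N m; "opening": opening from 0.0 (shut) to 1.0 (fully open).
Only numpy, scipy, OpenCV 4.12 (cv2) and the standard library are available. Lean on these libraries where they do the work, as an engineer would, in place of code of your own. Each camera call takes 0.05 s, during which the arm holds its last target.

## Working session

There is one attempt and no reset: what is moved stays moved. The work goes in short steps, Python scripts to look and compute and a tool call to move; the robot and the scene stay as the last step left them, time stands still between calls to the robot, and variables do not carry over. Pictures are saved under pics/ and viewed, and the job is handed in when it is done.

Besides the shell and the picture viewer there is one more tool, called after ">>>" as name([rows], argument=value, ...), one row to a line, values as JSON. servo_tool: Moves the arm, as the interface text tells. Its arguments: {"type":"object","properties":{"rows":{"type":"array","items":{"type":"array"}},"force":{"type":"number"}},"required":["rows"]}

```bash
ls; mkdir -p pics; python3 - <<'E'
from plant import arm
import cv2,numpy as np
s=arm.sense();print(s)
for n in("scene","top","wrist"):
    im=arm.get_image(n);cv2.imwrite(f"pics/{n}0.png",im[:,:,::-1])
    c=arm.get_calibration(n);print(n,{k:np.round(v,4).tolist() for k,v in c.items()})
E
```

```text
pics
{'t': 0.0, 'qpos': array([-1.27678109,  0.57653935,  0.02483827,  1.43791088, -0.01496035,
        1.12903502, -0.05652683]), 'dq': array([-0.00115849,  0.00096615,  0.00039811,  0.00049661,  0.00265883,
       -0.00108785, -0.00098582]), 'joint_torque': array([ 1.08994291e-04, -7.65776324e+01,  2.25027144e+00, -2.85975194e+01,
        1.52587518e-02,  1.25643821e-02,  2.00858756e-05]), 'ee_pos': array([0.24883318, 0.6269579 , 0.23043668]), 'orientation': array([-5.89864704e-01, -3.08551483e+00,  2.66476645e-03]), 'force': array([-0.95072376, -0.17632756,  0.25410358]), 'wrist_torque': array([-0.00822382, -0.01903021,  0.03969003]), 'opening': 1.00215880627495}
scene {'fx': 385.8161, 'fy': 385.8161, 'cx': 256.6451, 'cy': 189.5253, 'k1': -0.0769, 'T': [[0.4807, 0.6468, -0.5921, 1.0207], [0.8769, -0.3525, 0.3269, -0.2432], [0.0027, -0.6763, -0.7366, 0.6809], [0.0, 0.0, 0.0, 1.0]]}
top {'fx': 411.7317, 'fy': 411.7317, 'cx': 258.7208, 'cy': 192.2789, 'k1': 0.0046, 'T': [[-0.0052, -0.9849, 0.1731, 0.3877], [-0.9994, -0.0009, -0.0353, 0.0125], [0.0349, -0.1732, -0.9843, 1.1188], [0.0, 0.0, 0.0, 1.0]]}
wrist {'fx': 336.2665, 'fy': 336.2665, 'cx': 251.1048, 'cy': 195.5223, 'k1': 0.0295, 'T': [[0.3685, 0.8947, 0.2523, 0.184], [0.9296, -0.3545, -0.1006, 0.653], [-0.0006, 0.2717, -0.9624, 0.3725], [0.0, 0.0, 0.0, 1.0]]}
```

View pics/scene0.png

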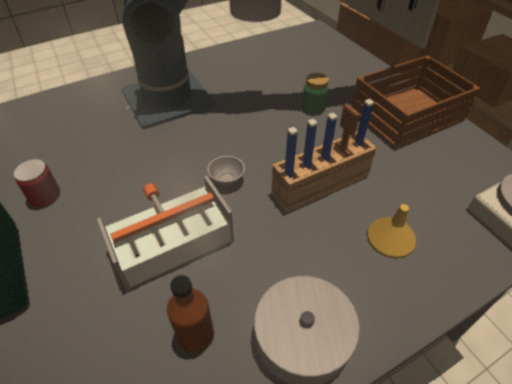

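View pics/top0.png

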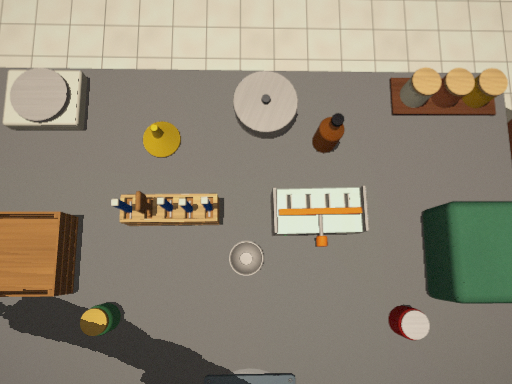

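The scene picture shows the block (~165,230) with its knob (150,190), and the holder (~325,170) with 4 blue spatulas and the spoon second from the right. In the top picture the block is at (320,210) with the knob at (321,240), the holder is at (170,209), the bowl at (246,258), the funnel at (161,140) and the bottle at (330,133).

```bash
cat > h.py <<'E'
from plant import arm
import cv2,numpy as np
def ray(n,uv,c=None):
    c=c or arm.get_calibration(n)
    uv=np.atleast_2d(np.array(uv,float))
    K=np.array([[c['fx'],0,c['cx']],[0,c['fy'],c['cy']],[0,0,1]])
    p=cv2.undistortPoints(uv.reshape(-1,1,2),K,np.array([c['k1'],0,0,0.])).reshape(-1,2)
    T=np.array(c['T']); d=np.c_[p,np.ones(len(p))]@T[:3,:3].T
    return T[:3,3],d
def unp(n,uv,z,c=None):
    o,d=ray(n,uv,c); s=(z-o[2])/d[:,2]; return o+s[:,None]*d
def proj(n,P,c=None):
    c=c or arm.get_calibration(n); T=np.array(c['T'])
    K=np.array([[c['fx'],0,c['cx']],[0,c['fy'],c['cy']],[0,0,1]])
    Ti=np.linalg.inv(T); r,_=cv2.Rodrigues(Ti[:3,:3])
    return cv2.projectPoints(np.atleast_2d(np.array(P,float)),r,Ti[:3,3],K,np.array([c['k1'],0,0,0.]))[0].reshape(-1,2)
def save(im,name,box=None,k=1):
    if box: im=im[box[1]:box[3],box[0]:box[2]]
    cv2.imwrite('pics/'+name+'.png',cv2.resize(im,None,fx=k,fy=k,interpolation=cv2.INTER_CUBIC)[:,:,::-1])
E
python3 - <<'E'
from h import *
for n in("top","scene"):
    im=arm.get_image(n)
    for q in ["block","lock","lock_knob","holder","spatula_a","spoon","bottle","funnel","bowl"]:
        for d in arm.regions_of(n,q)[:5]:
            m=d['pixels'];c=cv2.moments(m.astype(np.uint8),True)
            cen=(round(c['m10']/max(c['m00'],1),1),round(c['m01']/max(c['m00'],1),1))
            mr=cv2.minAreaRect(np.argwhere(m)[:,::-1].astype(np.float32))
            print(n,q,round(d['confidence'],2),np.round(d['extent']).tolist(),cen,np.round(mr[0],1),np.round(mr[1],1),round(mr[2],1))
im=arm.get_image("top")
save(im,"t_block",(260,170,390,260),6); save(im,"t_hold",(100,170,240,240),5)
E
```

```text
top block 0.85 [272.0, 189.0, 370.0, 246.0] (318.4, 211.9) [318.7 216.5] [59.1 96.6] 88.7
top lock 0.64 [275.0, 205.0, 364.0, 247.0] (320.7, 217.1) [320.2 226.8] [38.8 83.2] 87.6
top lock_knob 0.71 [278.0, 206.0, 362.0, 247.0] (318.3, 217.8) [319. 227.] [38. 82.] 90.0
top holder 0.71 [122.0, 194.0, 218.0, 227.0] (171.5, 211.2) [169.  209.5] [31. 98.] 90.0
top holder 0.42 [269.0, 185.0, 368.0, 249.0] (318.5, 212.2) [318.6 216.6] [59.2 98.3] 88.7
top spatula_a 0.75 [111.0, 199.0, 132.0, 220.0] (121.5, 205.7) [122.2 206. ] [25.3 10.5] 34.5
top spatula_a 0.56 [160.0, 196.0, 174.0, 214.0] (164.6, 204.1) [164.8 204.1] [18.5  9.1] 32.0
top spatula_a 0.49 [202.0, 199.0, 212.0, 213.0] (206.4, 203.9) [206.3 204.1] [14.8  7.6] 63.4
top spatula_a 0.42 [179.0, 197.0, 192.0, 210.0] (185.0, 205.0) [185.5 205. ] [16.3  9.2] 45.0
top spoon 0.87 [133.0, 189.0, 152.0, 217.0] (143.0, 204.2) [143.5 204. ] [26. 17.] 90.0
top spoon 0.71 [278.0, 205.0, 363.0, 247.0] (321.2, 217.4) [319.9 226.5] [39.2 83.1] 88.4
top bottle 0.91 [314.0, 112.0, 343.0, 151.0] (328.3, 133.3) [329.1 132.6] [24.3 43.1] 28.1
top fu
[... 1056 characters left out ...]
, 179.0] (290.3, 152.0) [290.  152.4] [11.3 51.2] 4.4
scene spoon 0.71 [336.0, 103.0, 360.0, 156.0] (347.8, 127.0) [347.2 130.1] [18.4 50.8] 12.1
scene bottle 0.71 [167.0, 276.0, 215.0, 354.0] (189.7, 315.4) [188.7 313.3] [79.1 42.6] 77.5
scene bottle 0.58 [95.0, 176.0, 230.0, 290.0] (167.8, 234.0) [165.7 225.4] [ 89.9 128.8] 63.4
scene bottle 0.29 [358.0, 95.0, 373.0, 144.0] (364.1, 119.7) [363.2 121.1] [ 9.8 46.3] 15.9
scene funnel 0.56 [369.0, 208.0, 413.0, 257.0] (391.9, 234.9) [394.3 235.8] [44.9 49.9] 60.0
scene funnel 0.46 [98.0, 177.0, 236.0, 290.0] (167.9, 234.2) [166.2 224.5] [ 89.6 128.8] 64.9
scene bowl 0.98 [210.0, 155.0, 240.0, 186.0] (225.9, 169.5) [225.5 170. ] [28. 35.] 90.0
```

View pics/t_block.png

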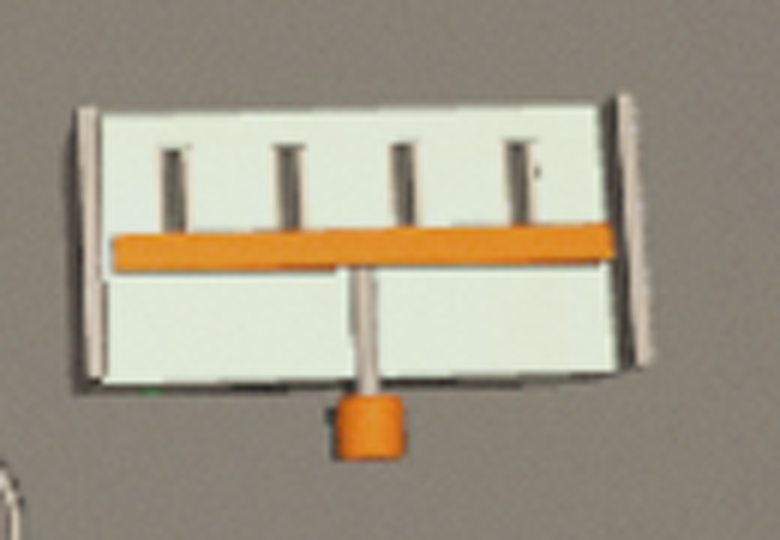

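View pics/t_hold.png

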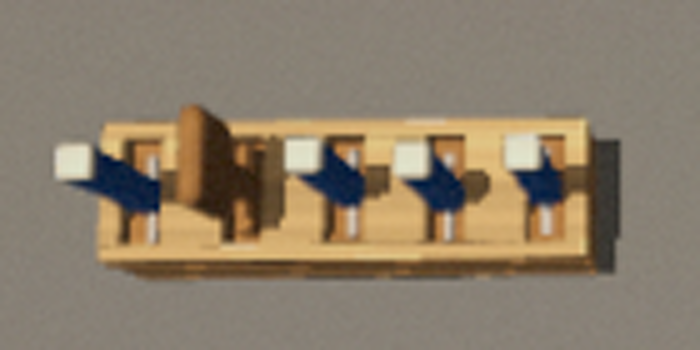

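```bash
cat >> h.py <<'E'
from scipy.optimize import least_squares
def fitpose(n,pts,uv):
    pts=np.array(pts,float);uv=np.array(uv,float)
    def f(p):
        c,s=np.cos(p[2]),np.sin(p[2])
        W=np.c_[p[0]+c*pts[:,0]-s*pts[:,1],p[1]+s*pts[:,0]+c*pts[:,1],pts[:,2]]
        return (proj(n,W)-uv).ravel()
    r=least_squares(f,[0.5,0,0],loss='soft_l1'); return r.x,r.fun.reshape(-1,2)
E
python3 - <<'E'
from h import *
np.set_printoptions(precision=4,suppress=True)
uv=np.array([(174,148),(289,146),(403,143),(519,141),(103,383),(615,374),(370,395),(370,458)])/6+[260,170]
pts=[(.026,.075,.072),(.026,.025,.072),(.026,-.025,.072),(.026,-.075,.072),(-.075,.114,.072),(-.075,-.114,.072),(-.084,0,.100),(-.110,0,.096)]
x,r=fitpose("top",pts,uv);print("block",x);print(r)
# holder
uv=np.array([(107,122),(588,118),(590,255),(98,260)])/5+[100,170]
pts=[(.035,.12,.095),(.035,-.12,.095),(-.035,-.12,.095),(-.035,.12,.095)]
x,r=fitpose("top",pts,uv);print("holder",x);print(r)
c,s=np.cos(x[2]),np.sin(x[2])
t=unp("top",np.array([(75,161),(304,155),(413,160),(521,153)])/5+[100,170],.208)
b=unp("top",np.array([(154,200),(354,200),(449,198),(547,197)])/5+[100,170],.077)
for k in (t,b):
    print(k); d=k[:,:2]-x[:2]; print("in holder",np.c_[c*d[:,0]+s*d[:,1],-s*d[:,0]+c*d[:,1]])
for n,u,z in(("bowl",(245.8,258),.03),("funnel",(161,140),0.03)):print(n,unp("top",u,z))
E
```

```text
block [ 0.5413 -0.1786  0.0156]
[[-0.0994 -0.1961]
 [-0.0435 -0.1449]
 [ 0.1138  0.074 ]
 [-0.1262  0.1272]
 [-2.2271  0.0357]
 [ 1.2419 -0.078 ]
 [ 0.0502  0.0037]
 [ 0.2475  0.1341]]
holder [0.5287 0.1986 0.0089]
[[-0.1934 -0.2043]
 [ 0.1606 -0.166 ]
 [-0.3284  0.1711]
 [ 0.3627  0.1969]]
[[0.5254 0.2977 0.208 ]
 [0.5281 0.1974 0.208 ]
 [0.5258 0.1493 0.208 ]
 [0.529  0.1015 0.208 ]]
in holder [[-0.0024  0.0991]
 [-0.0006 -0.0012]
 [-0.0033 -0.0493]
 [-0.0006 -0.0971]]
[[0.5253 0.2982 0.077 ]
 [0.5252 0.1981 0.077 ]
 [0.5262 0.1503 0.077 ]
 [0.5267 0.1007 0.077 ]]
in holder [[-0.0025  0.0997]
 [-0.0035 -0.0005]
 [-0.0029 -0.0483]
 [-0.0029 -0.0978]]
bowl [[0.405  0.0081 0.03  ]]
funnel [[0.7236 0.239  0.03  ]]
```

```bash
cat >> h.py <<'E'
from scipy.spatial.transform import Rotation as Ro
def pose():
    s=arm.sense(); R=Ro.from_rotvec(s['orientation']).as_matrix()
    return s,np.array(s['ee_pos']),R
def go(P,yaw=None):
    """world target -> tool-axis shift units (1=0.1m) ; yaw = wanted angle of tool y, deg"""
    s,p,R=pose(); d=R.T@(np.array(P)-p)/.1
    y=np.degrees(np.arctan2(R[1,1],R[0,1]))
    print('t',round(s['t'],2),'tcp',np.round(p,4),'ytool',round(y,2),'tilt',round(np.degrees(np.arccos(-R[2,2])),2),'open',round(s['opening'],3),'F',np.round(s['force'],1))
    print('total shift',np.round(d,3),'min rows',int(np.ceil(np.linalg.norm(d)*100/41.7)))
    if yaw is not None:
        e=(y-yaw+180)%360-180; print('roll total',round(e/60,4),'min rows',int(np.ceil(abs(e)/7.16)))
E
```

>>> servo_tool([
  [[0, 0, -0.25], -0.094, -1],
  [[0, 0, -0.25], -0.094, -1],
  [[0, 0, -0.25], -0.094, -1],
  [[0, 0, -0.25], -0.094, -1],
  [[0, 0, 0], 0, -1],
])

```text
t: 1.62
ee_pos: [0.2498, 0.629, 0.337]
orientation: [-0.034, 3.139, 0.012]
force: [-0.3, -0.1, 1.1]
opening: 0.999
```

```bash
python3 -c "
from h import *
go([.42,.3,.32],90.9);go([.444,-.18,.22],90.9)"
```

```text
t 1.62 tcp [0.2498 0.629  0.337 ] ytool 91.23 tilt 0.47 open 0.999 F [-0.3 -0.1  1.1]
total shift [-1.631 -3.327  0.149] min rows 9
roll total 0.0054 min rows 1
t 1.62 tcp [0.2498 0.629  0.337 ] ytool 91.23 tilt 0.47 open 0.999 F [-0.3 -0.1  1.1]
total shift [-1.766 -8.138  1.112] min rows 21
roll total 0.0054 min rows 1
```

>>> servo_tool([
  [[-0.16, -0.33, 0], 0, -1],
  [[-0.16, -0.33, 0], 0, -1],
  [[-0.16, -0.33, 0], 0, -1],
  [[-0.16, -0.33, 0], 0, -1],
  [[-0.16, -0.33, 0], 0, -1],
  [[-0.16, -0.33, 0], 0, -1],
  [[-0.16, -0.33, 0], 0, -1],
  [[-0.16, -0.33, 0], 0, -1],
  [[-0.16, -0.33, 0], 0, -1],
  [[-0.16, -0.33, 0], 0, -1],
])

```text
t: 2.45
ee_pos: [0.4146, 0.2982, 0.3313]
orientation: [-0.024, 3.141, 0.0]
force: [0.6, 0.5, 0.4]
opening: 0.999
```

>>> servo_tool([
  [[-0.02, -0.4, 0], 0, -1],
  [[-0.02, -0.4, 0], 0, -1],
  [[-0.02, -0.4, 0], 0, -1],
  [[-0.02, -0.4, 0], 0, -1],
  [[-0.02, -0.4, 0.0], 0, -1],
  [[-0.02, -0.4, 0], 0, -1],
  [[-0.02, -0.4, 0], 0, -1],
  [[-0.02, -0.4, 0], 0, -1],
  [[-0.02, -0.4, 0], 0, -1],
  [[-0.02, -0.4, 0], 0, -1],
])

```text
t: 3.28
ee_pos: [0.4402, -0.1016, 0.3315]
orientation: [-0.024, 3.141, 0.0]
force: [1.0, 0.2, -0.8]
opening: 1.002
```

```bash
python3 -c "
from h import *
go([.444,-.18,.22],90.9)"
```

```text
t 3.28 tcp [ 0.4402 -0.1016  0.3315] ytool 90.88 tilt 0.05 open 1.002 F [ 1.   0.2 -0.8]
total shift [-0.025 -0.785  1.115] min rows 4
roll total -0.0004 min rows 1
```

>>> servo_tool([
  [[-0.005, -0.2, 0.28], 0, -1],
  [[-0.005, -0.2, 0.28], 0, -1],
  [[-0.005, -0.2, 0.28], 0, -1],
  [[-0.005, -0.19, 0.28], 0, -1],
  [[0, 0, 0], 0, -1],
  [[0, 0, 0], 0, -1],
])

```text
t: 3.78
ee_pos: [0.4428, -0.1792, 0.2182]
orientation: [0.02, -3.138, -0.001]
force: [0.1, -0.2, 0.2]
opening: 1.0
```

```bash
python3 - <<'E'
from h import *
go([.444,-.18,.074],90.9)
im=arm.get_image("wrist");c=arm.get_calibration("wrist")
x=(.5413,-.1786,.0156)
cs,sn=np.cos(x[2]),np.sin(x[2])
def W(a,b,z):return (x[0]+cs*a-sn*b,x[1]+sn*a+cs*b,z)
im=im.copy()
for P in [W(-.084,0,.107),W(-.11,0,.107),W(.026,-.075,.072),W(.026,-.025,.072),W(.026,.025,.072),W(.026,.075,.072),W(-.075,-.1,.072),W(-.075,.1,.072)]:
    u=proj("wrist",P,c)[0]; cv2.drawMarker(im,tuple(int(round(v)) for v in u),(255,0,0),cv2.MARKER_CROSS,9,1); print(u)
save(im,"w1",None,1.5)
E
```

```text
t 3.78 tcp [ 0.4428 -0.1792  0.2182] ytool 90.74 tilt 0.18 open 1.0 F [ 0.1 -0.2  0.2]
total shift [-0.016 -0.009  1.442] min rows 4
roll total -0.0027 min rows 1
[248.38998664 209.61203527]
[248.29462181 177.6429221 ]
[172.28664137 305.53524189]
[223.42321505 305.31289297]
[274.43094416 305.23829589]
[325.51550989 305.31103154]
[137.38565978 207.16890742]
[359.82508415 206.9399593 ]
```

View pics/w1.png

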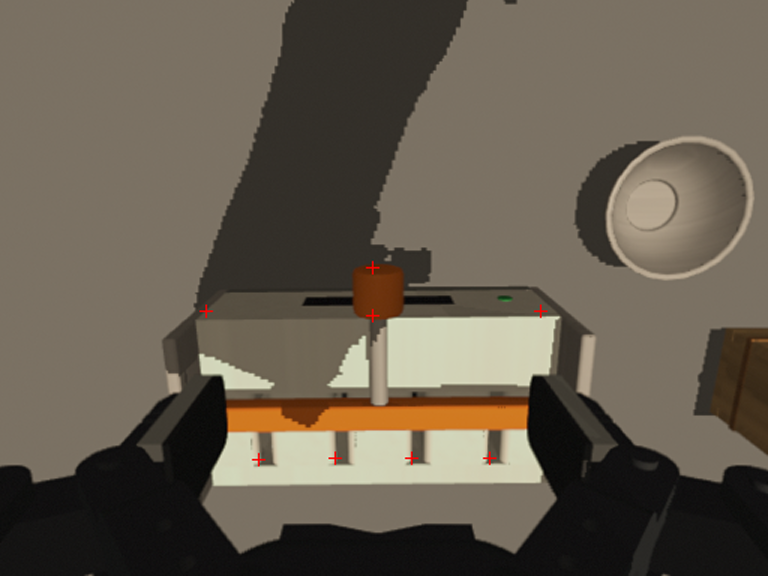

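The wrist picture shows the knob at (378,292) and slot ends around (265..495,464). My top-camera marks are about 3 mm off in x and y. That is acceptable for the knob; I'll resolve it before inserting.

>>> servo_tool([
  [[-0.005, 0.01, 0.36], 0, -1],
  [[-0.005, 0, 0.36], 0, -1],
  [[-0.005, 0, 0.36], 0, -1],
  [[0, 0, 0.36], 0, -1],
  [[0, 0, 0], 0, -1],
  [[0, 0, 0], 0, -1],
])

```text
t: 4.33
ee_pos: [0.4454, -0.1767, 0.0756]
orientation: [0.026, -3.14, -0.002]
force: [0.8, -0.7, 0.1]
opening: 1.001
```

>>> servo_tool([
  [[0, 0, 0], 0, 1],
  [[0, 0, 0], 0, 1],
  [[0, 0, 0], 0, 1],
  [[0, 0, 0], 0, 1],
  [[0, 0, 0], 0, 1],
  [[0, 0, 0], 0, 1],
  [[0, 0, 0], 0, 1],
  [[0, 0, 0], 0, 1],
  [[0, 0, 0], 0, 1],
  [[0, 0, 0], 0, 1],
], force=60)

```text
t: 5.17
ee_pos: [0.4463, -0.1787, 0.0768]
orientation: [-0.024, 3.139, -0.002]
force: [-1.9, -1.9, 14.7]
opening: 0.305
```

```bash
python3 - <<'E'
from h import *
go([.404,-.18,.074],90.9)
save(arm.get_image("wrist"),"w2",None,1.5)
save(arm.get_image("top"),"t2",(260,170,390,260),6)
E
```

```text
t 5.17 tcp [ 0.4463 -0.1787  0.0768] ytool 90.88 tilt 0.19 open 0.305 F [-1.9 -1.9 14.7]
total shift [ 0.423 -0.007  0.027] min rows 2
roll total -0.0004 min rows 1
```

View pics/w2.png

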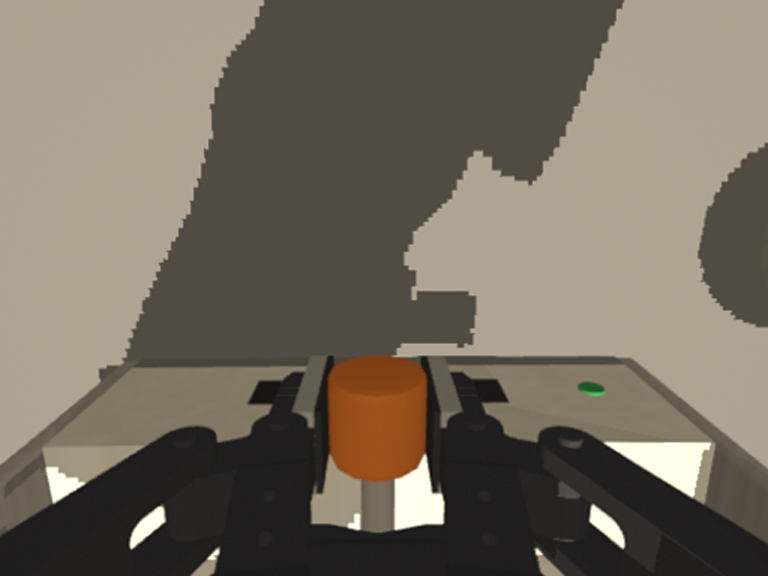

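>>> servo_tool([
  [[0.06, 0, 0], 0, 1],
  [[0.08, 0, 0], 0, 1],
  [[0.08, 0, 0], 0, 1],
  [[0.08, 0, 0], 0, 1],
  [[0.08, 0, 0], 0, 1],
  [[0.05, 0, 0], 0, 1],
  [[0, 0, 0], 0, 1],
  [[0, 0, 0], 0, 1],
])

```text
t: 5.93
ee_pos: [0.4068, -0.1796, 0.0769]
orientation: [-0.026, 3.133, -0.005]
force: [9.1, -1.4, 3.9]
opening: 0.307
```

```bash
python3 - <<'E'
from h import *
go([.404,-.18,.074],90.9)
save(arm.get_image("wrist"),"w3",None,1.5)
save(arm.get_image("scene"),"s3",(90,150,250,300),5)
E
```

```text
t 5.93 tcp [ 0.4068 -0.1796  0.0769] ytool 90.94 tilt 0.53 open 0.307 F [ 9.1 -1.4  3.9]
total shift [ 0.028 -0.003  0.029] min rows 1
roll total 0.0007 min rows 1
```

View pics/s3.png

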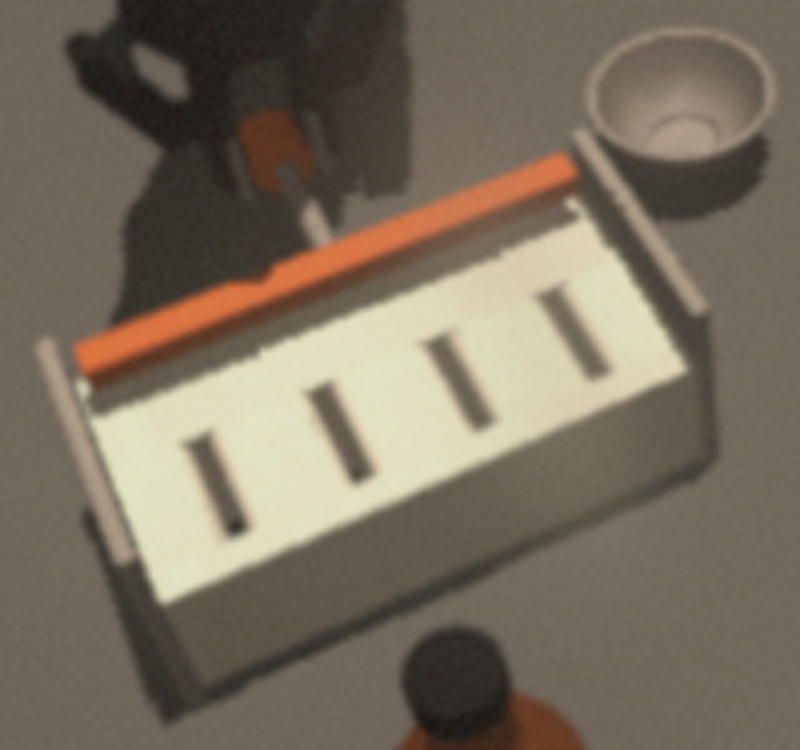

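Slide is out: TCP travelled about 40 mm with a 9 N stop force, and the bar is clear of the slots in the picture. Release and raise.

>>> servo_tool([
  [[0, 0, 0], 0, -1],
  [[0, 0, 0], 0, -1],
  [[0, 0, 0], 0, -1],
  [[0, 0, 0], 0, -1],
  [[0, 0, 0], 0, -1],
  [[0, 0, -0.2], 0, -1],
  [[0, 0, -0.4], 0, -1],
  [[0, 0, -0.4], 0, -1],
  [[0, 0, -0.4], 0, -1],
  [[0, 0, -0.4], 0, -1],
])

```text
t: 6.87
ee_pos: [0.4014, -0.1783, 0.2572]
orientation: [0.024, -3.141, 0.0]
force: [1.7, 0.7, -1.6]
opening: 1.003
```

```bash
python3 - <<'E'
from h import *
np.set_printoptions(precision=4,suppress=True)
uv=np.array([(200,437),(237,533),(322,387),(359,480),(440,335),(484,427),(552,288),(599,376)])/5+[90,150]
pts=[(x,y,.072) for y in(-.075,-.025,.025,.075) for x in (-.026,.026)]
print(fitpose("scene",pts,uv))
go([.44,-.05,.30],0.9)
im=arm.get_image("top");save(im,"t3",(260,170,390,260),6)
E
```

```text
(array([ 0.5473, -0.1745,  0.0108]), array([[-0.6556, -0.6557],
       [ 0.1771,  0.1338],
       [-0.6548, -0.6196],
       [ 1.0462, -0.0368],
       [-0.6858,  0.1596],
       [ 0.4102,  0.1653],
       [-0.356 ,  0.2844],
       [ 0.8623,  0.345 ]]))
t 6.87 tcp [ 0.4014 -0.1783  0.2572] ytool 90.88 tilt 0.05 open 1.003 F [ 1.7  0.7 -1.6]
total shift [-0.405  1.277 -0.429] min rows 4
roll total 1.4996 min rows 13
```

View pics/t3.png

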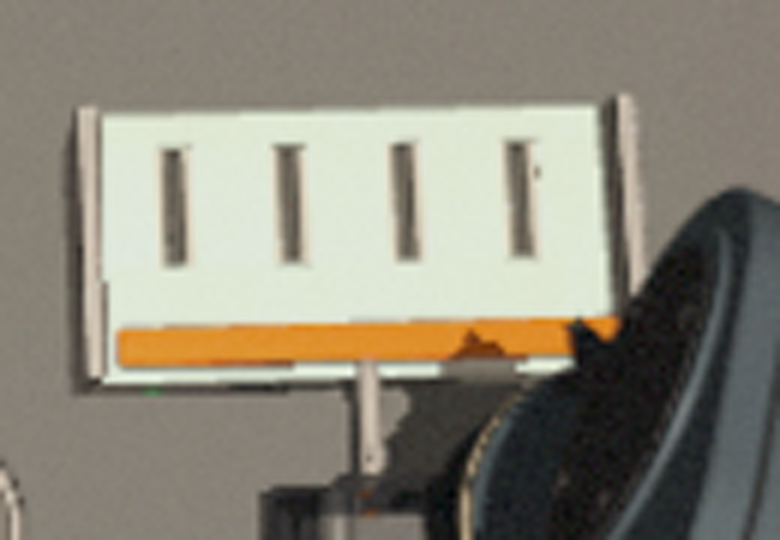

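>>> servo_tool([
  [[0, 0, -0.05], 0.115, -1],
  [[0, 0, -0.05], 0.115, -1],
  [[0, 0, -0.05], 0.115, -1],
  [[0, 0, -0.05], 0.115, -1],
  [[0, 0, -0.05], 0.115, -1],
  [[0, 0, -0.05], 0.115, -1],
  [[0, 0, -0.05], 0.115, -1],
  [[0, 0, -0.05], 0.115, -1],
  [[0, 0, 0], 0.115, -1],
  [[0, 0, 0], 0.115, -1],
])

```text
t: 7.75
ee_pos: [0.4021, -0.1782, 0.2953]
orientation: [-1.766, -2.598, -0.0]
force: [1.1, 1.3, -0.2]
opening: 0.999
```

>>> servo_tool([
  [[0, 0, 0], 0.115, -1],
  [[0, 0, 0], 0.115, -1],
  [[0, 0, 0], 0.12, -1],
  [[0, 0, 0], 0, -1],
])

```text
t: 8.08
ee_pos: [0.402, -0.1781, 0.295]
orientation: [-2.209, -2.233, 0.001]
force: [-0.8, 0.4, -0.8]
opening: 1.001
```

```bash
python3 - <<'E'
from h import *
go([.545,-.24,.28],0.9)
E
```

```text
t 8.08 tcp [ 0.402  -0.1781  0.295 ] ytool 0.6 tilt 0.04 open 1.001 F [-0.8  0.4 -0.8]
total shift [-0.634  1.423  0.149] min rows 4
roll total -0.0049 min rows 1
```

>>> servo_tool([
  [[-0.16, 0.355, 0.035], 0, -1],
  [[-0.16, 0.355, 0.035], 0, -1],
  [[-0.16, 0.355, 0.035], 0, -1],
  [[-0.16, 0.355, 0.035], 0, -1],
  [[0, 0, 0], 0, -1],
  [[0, 0, 0], 0, -1],
  [[0, 0, 0], 0, -1],
])

```text
t: 8.67
ee_pos: [0.5445, -0.2401, 0.2807]
orientation: [-2.2, -2.241, 0.002]
force: [-0.3, -0.2, 0.2]
opening: 1.001
```

```bash
python3 - <<'E'
from h import *
go([.545,-.24,.28],0.9)
c=arm.get_calibration("wrist");im=arm.get_image("wrist")
print(np.array(c['T']).tolist())
save(im,"w4",None,1.5)
E
```

```text
t 8.67 tcp [ 0.5445 -0.2401  0.2807] ytool 1.06 tilt 0.1 open 1.001 F [-0.3 -0.2  0.2]
total shift [0.001 0.005 0.007] min rows 1
roll total 0.0026 min rows 1
[[0.9998201573655138, 0.018768314960967588, 0.002720896749647282, 0.5428258983617694], [0.018802435657216964, -0.9623019362220759, -0.2713327329250885, -0.17082356502817841], [-0.0024741339803122475, 0.27133509521764254, -0.9624817633411438, 0.4224960237024369], [0.0, 0.0, 0.0, 1.0]]
```

View pics/w4.png

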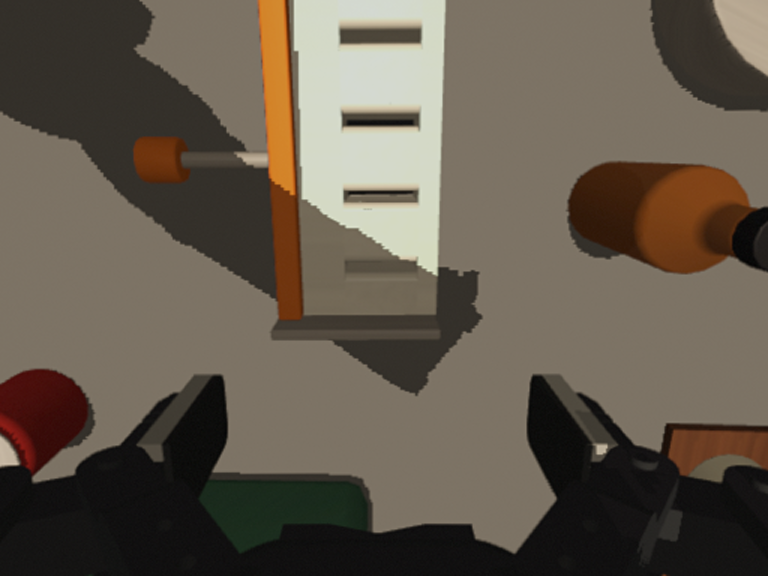

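>>> servo_tool([
  [[0, 0, 0], -0.115, -1],
  [[0, 0, 0], -0.115, -1],
  [[0, 0, 0], -0.115, -1],
  [[0, 0, 0], -0.115, -1],
  [[0, 0, 0], -0.115, -1],
  [[0, 0, 0], -0.115, -1],
  [[0, 0, 0], -0.115, -1],
  [[0, 0, 0], -0.115, -1],
  [[0, 0, 0], -0.115, -1],
  [[0, 0, 0], -0.115, -1],
])

```text
t: 9.55
ee_pos: [0.5444, -0.2394, 0.2825]
orientation: [0.535, 3.094, -0.0]
force: [0.1, 0.1, -0.2]
opening: 0.999
```

>>> servo_tool([
  [[0, 0, 0], -0.115, -1],
  [[0, 0, 0], -0.115, -1],
  [[0, 0, 0], -0.12, -1],
  [[0.35, 0.3, 0], 0, -1],
  [[0.35, 0.3, 0], 0, -1],
  [[0, 0, 0], 0, -1],
  [[0, 0, 0], 0, -1],
  [[0, 0, 0], 0, -1],
])

```text
t: 10.22
ee_pos: [0.4811, -0.1866, 0.2826]
orientation: [-0.027, 3.139, -0.001]
force: [0.7, 1.1, -0.5]
opening: 1.002
```

```bash
python3 - <<'E'
from h import *
go([.545,-.24,.28],0.9)
c=arm.get_calibration("wrist");im=arm.get_image("wrist")
print(np.array(c['T']).tolist())
save(im,"w5",None,1.5); np.save('w5.npy',im)
im=cv2.imread('pics/w4.png');save(im[0:320,250:460,::-1],"w4z",None,2.3)
E
```

```text
t 10.22 tcp [ 0.4811 -0.1866  0.2826] ytool 90.99 tilt 0.15 open 1.002 F [ 0.7  1.1 -0.5]
total shift [-0.63  -0.545  0.028] min rows 2
roll total 1.5016 min rows 13
[[-0.01766247979077596, 0.9614788096820065, 0.27431101935596774, 0.4109833853281453], [0.9998439625837282, 0.01690367749927933, 0.0051299290313331775, -0.18746631843367498], [0.00029545305310752293, 0.27435882384109694, -0.9616273438749656, 0.42423610858166966], [0.0, 0.0, 0.0, 1.0]]
```

View pics/w5.png

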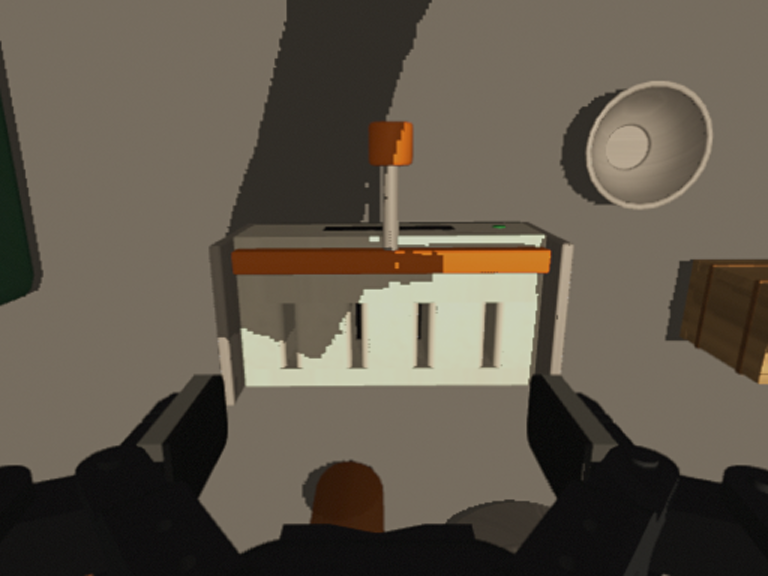

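View pics/w4z.png

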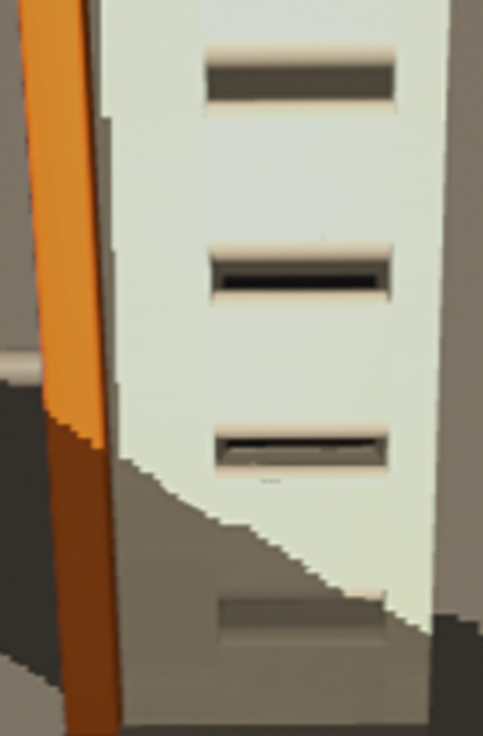

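```bash
python3 - <<'E'
from h import *
im=np.load('w5.npy'); save(im,"w5z",(150,185,360,265),3.8)
E
```

```text
(no output)
```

View pics/w5z.png

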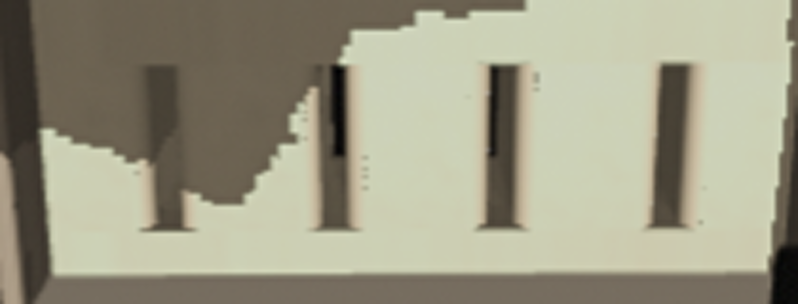

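```bash
python3 - <<'E'
from h import *
np.set_printoptions(precision=4,suppress=True)
c0=arm.get_calibration("wrist")
T4=np.array([[0.9998201573655138, 0.018768314960967588, 0.002720896749647282, 0.5428258983617694], [0.018802435657216964, -0.9623019362220759, -0.2713327329250885, -0.17082356502817841], [-0.0024741339803122475, 0.27133509521764254, -0.9624817633411438, 0.4224960237024369], [0.0, 0.0, 0.0, 1.0]])
T5=np.array([[-0.01766247979077596, 0.9614788096820065, 0.27431101935596774, 0.4109833853281453], [0.9998439625837282, 0.01690367749927933, 0.0051299290313331775, -0.18746631843367498], [0.00029545305310752293, 0.27435882384109694, -0.9616273438749656, 0.42423610858166966], [0.0, 0.0, 0.0, 1.0]])
a=[(206,78,-.026,.075),(395,78,.026,.075),(212,272,-.026,.025),(391,272,.026,.025),(216,449,-.026,-.025),(387,449,.026,-.025),(218,616,-.026,-.075),(384,616,.026,-.075)]
u4=np.array([((p[0]/2.3+250)/1.5,p[1]/2.3/1.5) for p in a]);p4=np.array([(p[2],p[3],.072) for p in a])
b=[(168.5,230,.026,-.075),(335,230,.026,-.025),(502.5,230,.026,.025),(673,230,.026,.075),(334,65,-.026,-.025),(507,65,-.026,.025),(679,65,-.026,.075),(400,272,.04,None)]
b=b[:-1]
u5=np.array([(p[0]/3.8+150,p[1]/3.8+185) for p in b]);p5=np.array([(p[2],p[3],.072) for p in b])
def W(p,P):
    c,s=np.cos(p[2]),np.sin(p[2]); return np.c_[p[0]+c*P[:,0]-s*P[:,1],p[1]+s*P[:,0]+c*P[:,1],P[:,2]]
def f(p,full=True):
    out=[]
    for T,P,u in((T4,p4,u4),(T5,p5,u5)):
        T=T.copy()
        if len(p)>3: T[:3,3]+=T[:3,:3]@np.array([p[3],p[4],0])
        out.append(proj("wrist",W(p,P),dict(c0,T=T))-u)
    return np.vstack(out).ravel()
for x0 in ([.54,-.178,0],[.54,-.178,0,0,0]):
    r=least_squares(f,x0,loss='soft_l1');print(r.x,'\n',f(r.x).reshape(-1,2).T)
E
```

```text
[ 0.5447 -0.1751  0.0208] 
 [[-0.235   0.3773 -0.753   0.2698 -0.8282  0.3108 -0.4366  0.1842 -0.5045
  -0.3052 -0.4028 -1.1908 -0.6941 -0.5645 -0.0613]
 [-0.7385 -0.9049 -0.2243 -0.3521  0.2492  0.1536 -0.5382 -0.6065  0.5262
   0.3539  0.2324  0.1612  0.0407 -0.0976 -0.2292]]
[ 0.5442 -0.1752  0.0203 -0.0006 -0.0003] 
 [[-0.0599  0.5467 -0.6085  0.4097 -0.7113  0.4238 -0.3452  0.2726 -0.0381
   0.1774  0.096  -0.6755 -0.1727 -0.0254  0.496 ]
 [-0.3221 -0.462   0.1669  0.0636  0.6194  0.5464 -0.1856 -0.2329  0.3591
   0.2052  0.102   0.049  -0.1304 -0.2496 -0.3622]]
```

>>> servo_tool([
  [[-0.055, 0.37, -0.03], 0, -1],
  [[-0.055, 0.37, -0.03], 0, -1],
  [[-0.055, 0.37, -0.03], 0, -1],
  [[-0.055, 0.37, -0.03], 0, -1],
  [[-0.055, 0.37, -0.03], 0, -1],
  [[-0.055, 0.37, -0.03], 0, -1],
  [[-0.055, 0.37, -0.03], 0, -1],
  [[-0.055, 0.37, -0.03], 0, -1],
  [[-0.055, 0.37, -0.03], 0, -1],
  [[0, 0, 0], 0.115, -1],
])

```text
t: 11.1
ee_pos: [0.5264, 0.156, 0.3084]
orientation: [0.146, 3.137, 0.007]
force: [-0.3, 0.8, -0.3]
opening: 0.998
```

>>> servo_tool([
  [[0, 0, 0], 0.115, -1],
  [[0, 0, 0], 0.115, -1],
  [[0, 0, 0], 0.115, -1],
  [[0, 0, 0], 0.115, -1],
  [[0, 0, 0], 0.115, -1],
  [[0, 0, 0], 0.115, -1],
  [[0, 0, 0], 0.115, -1],
  [[0, 0, 0], 0.115, -1],
  [[0, 0, 0], 0.115, -1],
  [[0, 0, 0], 0.115, -1],
])

```text
t: 11.93
ee_pos: [0.5265, 0.1469, 0.3084]
orientation: [1.919, 2.486, 0.0]
force: [-0.3, -0.0, -0.4]
opening: 1.002
```

>>> servo_tool([
  [[0, 0, 0], 0.115, -1],
  [[0, 0, 0], 0.115, -1],
  [[0, 0, 0], 0, -1],
  [[0, 0, 0], 0, -1],
])

```text
t: 12.27
ee_pos: [0.5261, 0.1471, 0.3083]
orientation: [2.193, 2.248, -0.0]
force: [0.1, -0.4, -0.8]
opening: 1.0
```

```bash
cat >> h.py <<'E'
def whites(n,zt,lo=150,show=None):
    """white handle ends (connected bright blobs near a blue handle) -> world xy at height zt"""
    c=arm.get_calibration(n);im=arm.get_image(n);out=[]
    for d in arm.regions_of(n,"spatula_a"):
        if d['confidence']<.3: continue
        m=d['pixels']&(im.min(2)>lo)
        k,l,st,ce=cv2.connectedComponentsWithStats(m.astype(np.uint8))
        if k<2: continue
        i=1+np.argmax(st[1:,4])
        out.append((round(d['confidence'],2),int(st[i,4]),ce[i],unp(n,ce[i],zt,c)[0]))
    return im,c,out
E
python3 - <<'E'
from h import *
np.set_printoptions(precision=4,suppress=True)
go([.53,.15,.31],0.8)
im,c,o=whites("wrist",.208)
for q in o:print(q)
save(im,"w6",None,1.5)
E
```

```text
t 12.27 tcp [0.5261 0.1471 0.3083] ytool 1.43 tilt 0.04 open 1.0 F [ 0.1 -0.4 -0.8]
total shift [ 0.028  0.04  -0.017] min rows 1
roll total 0.0105 min rows 1
(0.81, 53, array([242.1321,   9.5094]), array([0.5164, 0.2719, 0.208 ]))
(0.77, 131, array([254.0382, 182.5344]), array([0.5272, 0.1581, 0.208 ]))
(0.72, 394, array([260.5863, 121.6675]), array([0.5306, 0.2022, 0.208 ]))
```

View pics/w6.png

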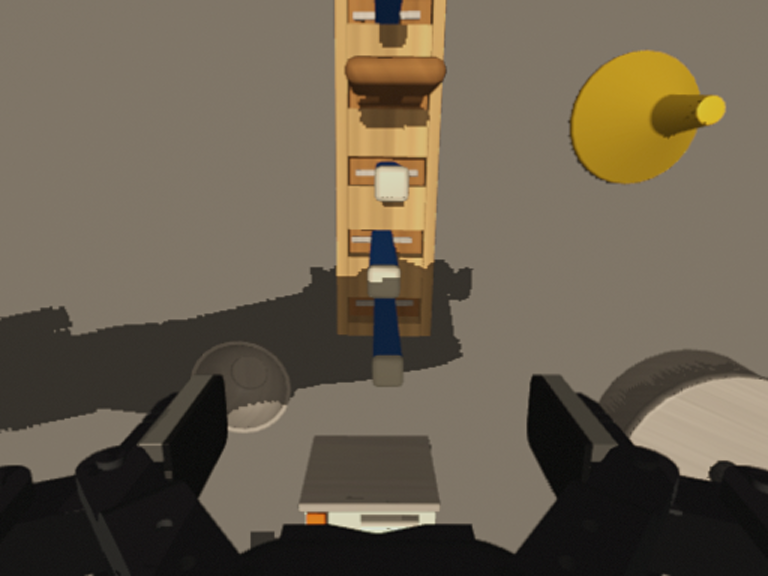

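The wrist picture shows three white handle ends at (392,183), (384,281) and (388,371). The spoon is at (395,72) and the fourth spatula is at the top edge.

```bash
python3 - <<'E'
from h import *
np.set_printoptions(precision=4,suppress=True)
c=arm.get_calibration("wrist")
print(unp("wrist",np.array([(392,183),(384,281),(388,371)])/1.5,.208,c))
go([.531,.105,.20],0.8)
E
```

```text
[[0.5308 0.2019 0.208 ]
 [0.5285 0.1544 0.208 ]
 [0.532  0.1061 0.208 ]]
t 12.37 tcp [0.5258 0.1471 0.3083] ytool 1.44 tilt 0.02 open 1.003 F [ 0.3 -0.5  0.4]
total shift [-0.422  0.041  1.083] min rows 3
roll total 0.0107 min rows 1
```

>>> servo_tool([
  [[-0.21, 0.025, 0.1], 0.01, -1],
  [[-0.21, 0.025, 0.1], 0, -1],
  [[0, 0, 0.33], 0, -1],
  [[0, 0, 0.33], 0, -1],
  [[0, 0, 0.33], 0, -1],
  [[0, 0, 0.3], 0, -1],
  [[0, 0, 0.04], 0, -1],
  [[0, 0, 0], 0, -1],
  [[0, 0, 0], 0, -1],
])

```text
t: 13.12
ee_pos: [0.532, 0.1051, 0.1565]
orientation: [2.208, 2.234, 0.001]
force: [0.3, -0.5, 0.6]
opening: 1.002
```

```bash
python3 - <<'E'
from h import *
go([.531,.1055,.155],0.8)
save(arm.get_image("wrist"),"w7",None,1.5)
E
```

```text
t 13.12 tcp [0.532  0.1051 0.1565] ytool 0.66 tilt 0.07 open 1.002 F [ 0.3 -0.5  0.6]
total shift [ 0.005 -0.01   0.015] min rows 1
roll total -0.0023 min rows 1
```

View pics/w7.png

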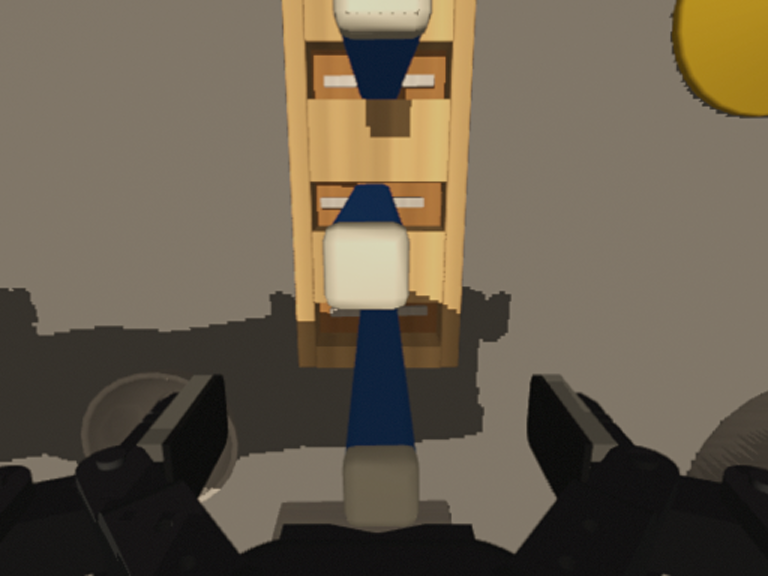

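Handle end at (381,487) is centred between the fingers. Grip.

>>> servo_tool([
  [[0, 0, 0], 0, 1],
  [[0, 0, 0], 0, 1],
  [[0, 0, 0], 0, 1],
  [[0, 0, 0], 0, 1],
  [[0, 0, 0], 0, 1],
  [[0, 0, 0], 0, 1],
  [[0, 0, 0], 0, 1],
  [[0, 0, 0], 0, 1],
  [[0, 0, 0], 0, 1],
  [[0, 0, 0], 0, 1],
], force=90)

```text
t: 14.0
ee_pos: [0.5315, 0.1052, 0.1556]
orientation: [2.209, 2.233, 0.001]
force: [1.4, 0.1, 4.7]
opening: 0.171
```

>>> servo_tool([
  [[0, 0, -0.1], 0, 1],
  [[0, 0, -0.15], 0, 1],
  [[0, 0, -0.2], 0, 1],
  [[0, 0, -0.2], 0, 1],
  [[0, 0, -0.2], 0, 1],
  [[0, 0, -0.2], 0, 1],
  [[0, 0, -0.2], 0, 1],
  [[0, 0, -0.15], 0, 1],
  [[0, 0, 0], 0, 1],
])

```text
t: 14.75
ee_pos: [0.532, 0.105, 0.2985]
orientation: [2.208, 2.232, 0.005]
force: [1.0, 0.6, -1.1]
opening: 0.174
```

```bash
python3 - <<'E'
from h import *
go([.531,.1055,.295],0.8)
save(arm.get_image("wrist"),"w8",None,1.5)
save(arm.get_image("scene"),"s8",None,1.5)
E
```

```text
t 14.75 tcp [0.532  0.105  0.2985] ytool 0.6 tilt 0.23 open 0.174 F [ 1.   0.6 -1.1]
total shift [ 0.005 -0.01   0.035] min rows 1
roll total -0.0034 min rows 1
```

View pics/w8.png

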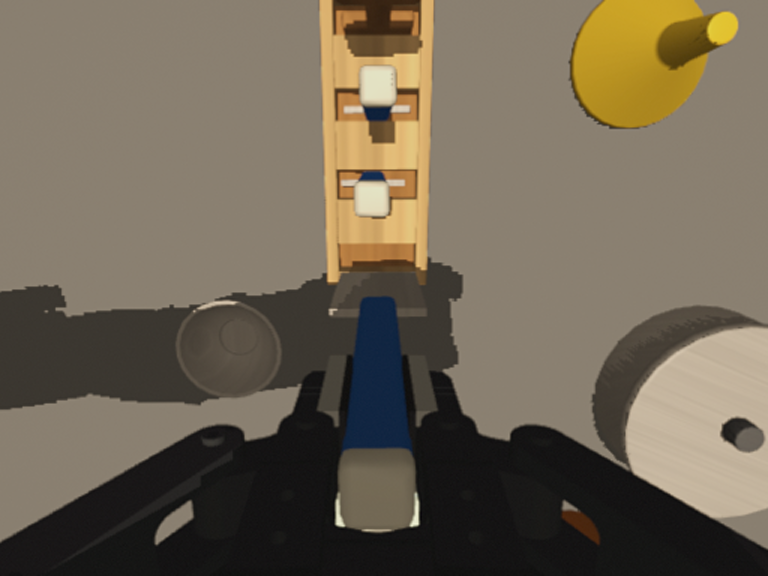

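View pics/s8.png

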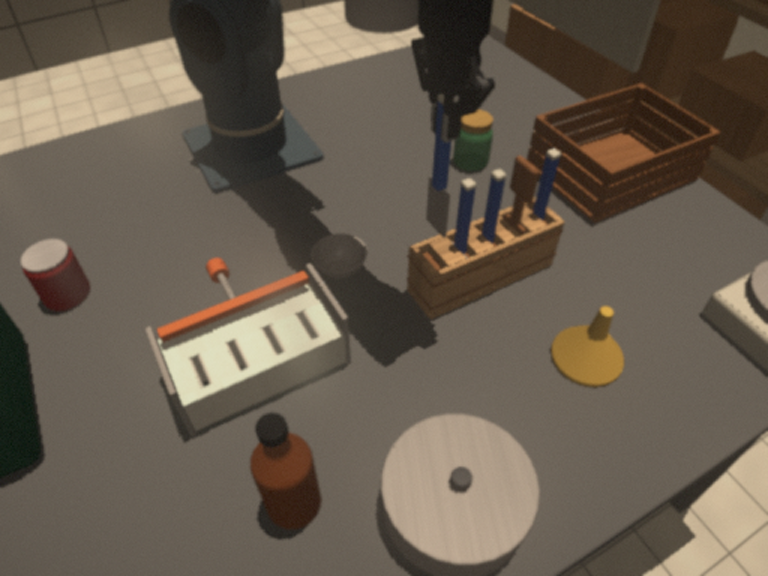

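```bash
python3 - <<'E'
from h import *
np.set_printoptions(precision=4,suppress=True)
im=cv2.imread('pics/w8.png');save(im[250:340,300:460,::-1],"w8z",None,5)
c=arm.get_calibration("wrist");print(np.array(c['T'])[:3,3])
print(unp("wrist",np.array([(341,272),(417,272)])/1.5,.151,c))
print(unp("wrist",np.array([(330,315),(427,315)])/1.5,.223,c))
E
```

```text
[0.5294 0.1744 0.4373]
[[0.5092 0.1063 0.151 ]
 [0.5535 0.1068 0.151 ]]
[[0.5092 0.1036 0.223 ]
 [0.5525 0.1041 0.223 ]]
```

View pics/w8z.png

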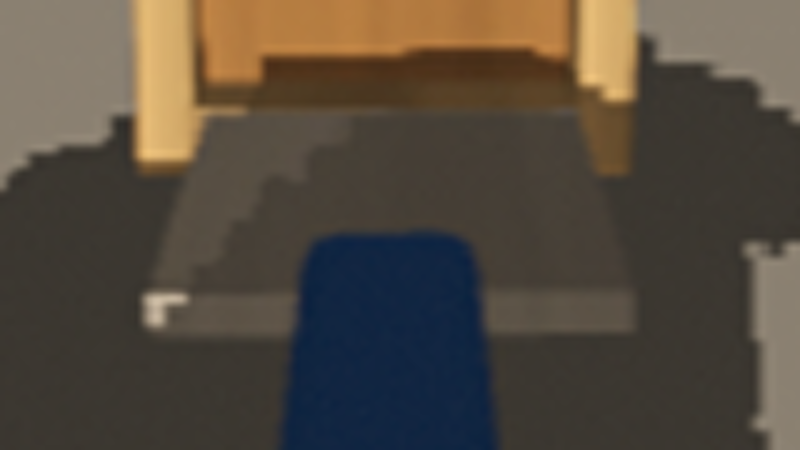

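```bash
python3 - <<'E'
from h import *
go([.5465,-.2506,.2985],1.1)
E
```

```text
t 14.85 tcp [0.5309 0.1051 0.2954] ytool 0.61 tilt 0.01 open 0.174 F [ 0.1 -0.8 -1.1]
total shift [-3.558  0.118 -0.031] min rows 9
roll total -0.0081 min rows 1
```

>>> servo_tool([
  [[-0.35, 0.015, 0], -0.008, 1],
  [[-0.35, 0.015, 0], 0, 1],
  [[-0.35, 0.015, 0], 0, 1],
  [[-0.35, 0.015, 0], 0, 1],
  [[-0.35, 0.015, 0], 0, 1],
  [[-0.35, 0.015, 0], 0, 1],
  [[-0.35, 0.015, 0], 0, 1],
  [[-0.35, 0.015, 0], 0, 1],
  [[-0.35, 0.015, 0], 0, 1],
  [[-0.35, 0.015, 0], 0, 1],
])

```text
t: 15.68
ee_pos: [0.5516, -0.2458, 0.2938]
orientation: [-2.198, -2.241, 0.002]
force: [0.8, -0.1, -1.2]
opening: 0.176
```

>>> servo_tool([
  [[-0.05, 0, 0], 0, 1],
  [[0, 0, 0.1], 0, 1],
  [[0, 0, 0.1], 0, 1],
  [[0, 0, 0.0], 0, 1],
  [[0, 0, 0], 0, 1],
])

```text
t: 16.1
ee_pos: [0.5524, -0.2471, 0.2738]
orientation: [-2.195, -2.243, 0.001]
force: [0.5, -0.3, -1.3]
opening: 0.173
```

```bash
python3 - <<'E'
from h import *
np.set_printoptions(precision=4,suppress=True)
go([.5465,-.2506,.18],1.1)
c=arm.get_calibration("wrist");print(np.array(c['T']).tolist())
im=arm.get_image("wrist");save(im,"w9",None,1.5);save(im,"w9z",(200,90,310,230),4.2)
E
```

```text
t 16.1 tcp [ 0.5524 -0.2471  0.2738] ytool 1.24 tilt 0.18 open 0.173 F [ 0.5 -0.3 -1.3]
total shift [-0.035 -0.057  0.938] min rows 3
roll total 0.0023 min rows 1
[[0.9997549945104978, 0.021954078261287452, 0.0028230123999184852, 0.5505751522651121], [0.021901674673098104, -0.9626830349803785, -0.2697437502658389, -0.17810702056506433], [-0.003204309258888653, 0.26973949026544625, -0.962928003431985, 0.4157061943819013], [0.0, 0.0, 0.0, 1.0]]
```

View pics/w9.png

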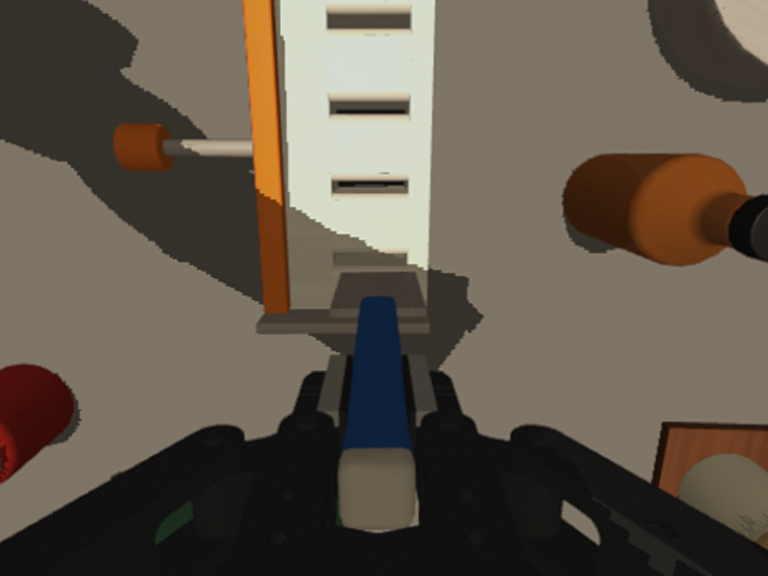

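View pics/w9z.png

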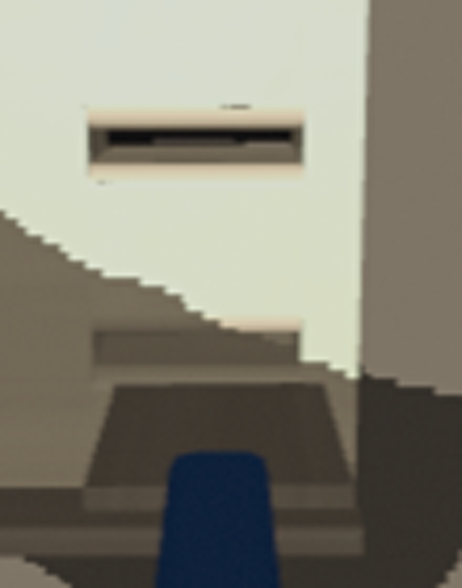

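```bash
cat >> h.py <<'E'
def z9(uv,org=(200,90),k=4.2): return np.array(uv,float)/k+np.array(org)
E
python3 - <<'E'
from h import *
np.set_printoptions(precision=4,suppress=True)
c=arm.get_calibration("wrist")
print(unp("wrist",z9([(93,348),(300,348),(90,144),(303,144)]),.072,c))
print(unp("wrist",z9([(115,384),(325,384)]),.1263,c))
go([.5465,-.2506,.18],1.1)
E
```

```text
[[ 0.5214 -0.2514  0.072 ]
 [ 0.5729 -0.2502  0.072 ]
 [ 0.5208 -0.2017  0.072 ]
 [ 0.5717 -0.2006  0.072 ]]
[[ 0.5307 -0.2475  0.1263]
 [ 0.5749 -0.2465  0.1263]]
t 16.15 tcp [ 0.5527 -0.2476  0.2746] ytool 1.23 tilt 0.1 open 0.176 F [-0.6  0.4 -1.2]
total shift [-0.03  -0.062  0.946] min rows 3
roll total 0.0022 min rows 1
```

>>> servo_tool([
  [[-0.01, -0.03, 0], 0, 1],
  [[-0.01, -0.027, 0.1], 0, 1],
  [[0, 0, 0.15], 0, 1],
  [[0, 0, 0.15], 0, 1],
  [[0, 0, 0.05], 0, 1],
  [[0, 0, 0], 0, 1],
  [[0, 0, 0], 0, 1],
])

```text
t: 16.73
ee_pos: [0.5469, -0.2517, 0.2305]
orientation: [2.2, 2.243, -0.0]
force: [0.4, 0.0, -1.0]
opening: 0.176
```

```bash
python3 - <<'E'
from h import *
np.set_printoptions(precision=4,suppress=True)
go([.547,-.2496,.158],1.2)
im=arm.get_image("wrist");save(im,"w10",(190,90,320,270),3.3)
E
```

```text
t 16.73 tcp [ 0.5469 -0.2517  0.2305] ytool 1.09 tilt 0.01 open 0.176 F [ 0.4  0.  -1. ]
total shift [0.021 0.002 0.725] min rows 2
roll total -0.0018 min rows 1
```

View pics/w10.png

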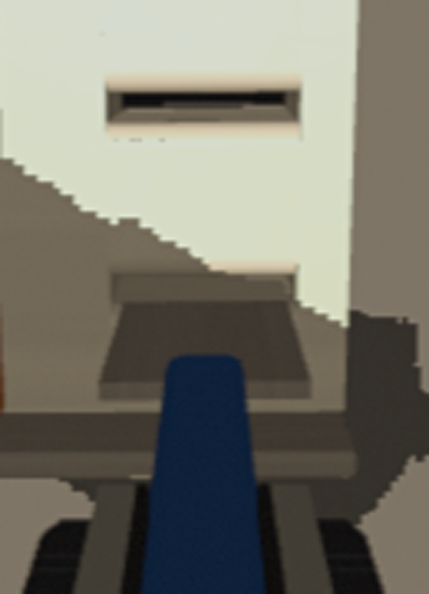

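```bash
python3 - <<'E'
from h import *
np.set_printoptions(precision=4,suppress=True)
c=arm.get_calibration("wrist")
f=lambda l:z9(l,(190,90),3.3)
print("slot far mouth edges, s1 near edge",unp("wrist",f([(112,265),(296,265),(106,75),(300,75),(106,138),(300,138)]),.072,c))
print("blade",unp("wrist",f([(122,302),(292,302)]),.083,c))
print("should",unp("wrist",f([(102,381),(308,381)]),.155,c))
E
```

```text
slot far mouth edges, s1 near edge [[ 0.5216 -0.2441  0.072 ]
 [ 0.5723 -0.2431  0.072 ]
 [ 0.5202 -0.1934  0.072 ]
 [ 0.5711 -0.1924  0.072 ]
 [ 0.5201 -0.2097  0.072 ]
 [ 0.5719 -0.2087  0.072 ]]
blade [[ 0.5251 -0.2519  0.083 ]
 [ 0.5706 -0.251   0.083 ]]
should [[ 0.5259 -0.2514  0.155 ]
 [ 0.5683 -0.2506  0.155 ]]
```

>>> servo_tool([
  [[0.016, 0, 0], 0, 1],
  [[0, 0, 0.08], 0, 1],
  [[0, 0, 0.08], 0, 1],
  [[0, 0, 0.08], 0, 1],
  [[0, 0, 0.05], 0, 1],
  [[0, 0, 0], 0, 1],
])

```text
t: 17.28
ee_pos: [0.5462, -0.2495, 0.1996]
orientation: [-2.198, -2.241, 0.002]
force: [0.2, -0.5, -1.9]
opening: 0.177
```

```bash
python3 - <<'E'
from h import *
go([.547,-.2506,.158],1.2)
E
```

```text
t 17.28 tcp [ 0.5462 -0.2495  0.1996] ytool 1.1 tilt 0.15 open 0.177 F [ 0.2 -0.5 -1.9]
total shift [-0.011  0.009  0.416] min rows 1
roll total -0.0017 min rows 1
```

>>> servo_tool([
  [[0, 0, 0.09], 0, 1],
  [[0, 0, 0.09], 0, 1],
  [[0, 0, 0.09], 0, 1],
  [[0, 0, 0.08], 0, 1],
  [[0, 0, 0.03], 0, 1],
  [[0, 0, 0], 0, 1],
  [[0, 0, 0.0], 0, 1],
])

```text
t: 17.87
ee_pos: [0.5469, -0.2501, 0.1632]
orientation: [-2.2, -2.242, 0.0]
force: [-0.6, 0.6, -0.9]
opening: 0.174
```

>>> servo_tool([
  [[0, 0, 0.025], 0, 1],
  [[0, 0, 0.025], 0, 1],
  [[0, 0, 0.02], 0, 1],
  [[0, 0, 0], 0, 1],
  [[0, 0, 0.0], 0, 1],
])

```text
t: 18.28
ee_pos: [0.5474, -0.2503, 0.1575]
orientation: [2.199, 2.241, 0.002]
force: [-1.3, 1.1, 9.3]
opening: 0.171
```

Floor contact at TCP z ≈ 0.157 with 9 N, as expected. Release slowly and rise.

>>> servo_tool([
  [[0, 0, 0], 0, -1],
  [[0, 0, 0], 0, -1],
  [[0, 0, 0], 0, -1],
  [[0, 0, 0], 0, -1],
  [[0, 0, 0], 0, -1],
  [[0, 0, -0.3], 0, -1],
  [[0, 0, -0.4], 0, -1],
  [[0, 0, -0.4], 0, -1],
  [[0, 0, -0.4], 0, -1],
])

```text
t: 19.03
ee_pos: [0.5464, -0.25, 0.3079]
orientation: [-2.2, -2.242, 0.001]
force: [1.1, -0.4, -0.7]
opening: 0.998
```

```bash
python3 - <<'E'
from h import *
np.set_printoptions(precision=4,suppress=True)
go([.531,.115,.31],0.8)
im=arm.get_image("scene");save(im,"s11",(90,80,380,300),2.7)
im,c,o=whites("top",.208)
for q in o:print(q)
save(im,"t11",(100,150,400,280),2.6)
E
```

```text
t 19.03 tcp [ 0.5464 -0.25    0.3079] ytool 1.07 tilt 0.05 open 0.998 F [ 1.1 -0.4 -0.7]
total shift [ 3.652 -0.086 -0.021] min rows 9
roll total 0.0046 min rows 1
(0.72, 5, array([347.6, 195. ]), array([ 0.5419, -0.2213,  0.208 ]))
(0.66, 28, array([181.6786, 202.    ]), array([0.5258, 0.1513, 0.208 ]))
(0.55, 48, array([113.9375, 201.9375]), array([0.5259, 0.3   , 0.208 ]))
(0.43, 40, array([160. , 200.5]), array([0.5292, 0.1992, 0.208 ]))
```

View pics/s11.png

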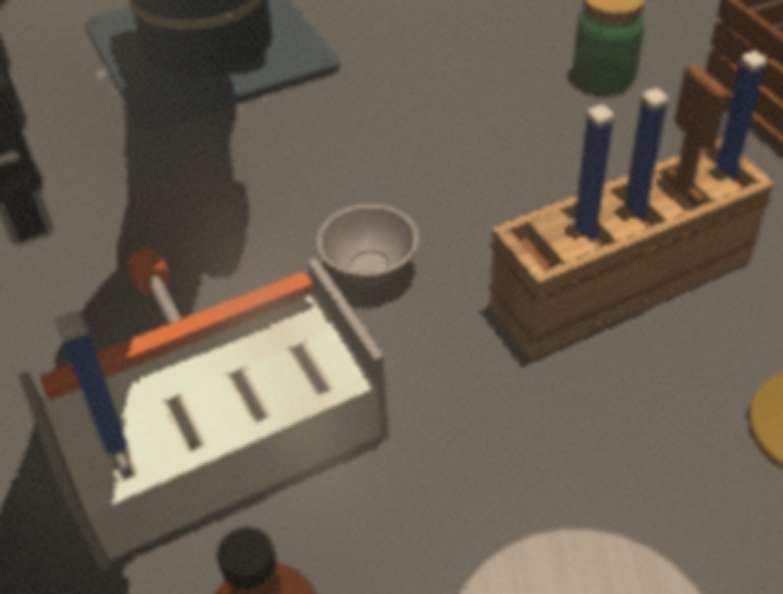

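View pics/t11.png

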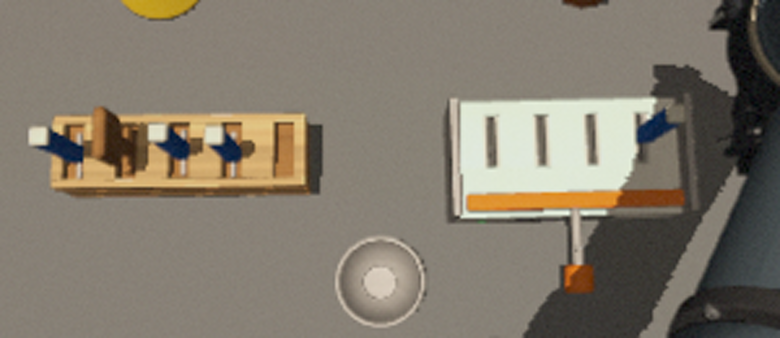

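Spatula 1 stands in slot 0 (scene 98,400). Next the spatula at y ≈ 0.153.

>>> servo_tool([
  [[0.38, -0.01, 0], 0, -1],
  [[0.38, -0.01, 0], 0, -1],
  [[0.38, -0.01, 0], 0, -1],
  [[0.38, -0.01, 0], 0, -1],
  [[0.38, -0.01, 0], 0, -1],
  [[0.38, -0.01, 0], 0, -1],
  [[0.38, -0.01, 0], 0, -1],
  [[0.38, -0.01, 0], 0, -1],
  [[0.38, -0.01, 0], 0, -1],
  [[0.38, -0.01, 0], 0.005, -1],
])

```text
t: 20.02
ee_pos: [0.5286, 0.1316, 0.3052]
orientation: [-2.205, -2.236, 0.003]
force: [0.9, -0.2, -0.7]
opening: 1.003
```

>>> servo_tool([
  [[0.22, -0.03, 0], 0, -1],
  [[0, 0, 0], 0, -1],
  [[0, 0, 0], 0, -1],
])

```text
t: 20.27
ee_pos: [0.5254, 0.1531, 0.3049]
orientation: [-2.202, -2.24, 0.004]
force: [0.6, -0.8, -0.2]
opening: 0.998
```

```bash
python3 - <<'E'
from h import *
np.set_printoptions(precision=4,suppress=True)
go([.529,.153,.156],0.8)
im,c,o=whites("wrist",.208)
for q in o:print(q)
save(im,"w12",None,1.5)
E
```

```text
t 20.27 tcp [0.5254 0.1531 0.3049] ytool 0.99 tilt 0.14 open 0.998 F [ 0.6 -0.8 -0.2]
total shift [-0.     0.039  1.489] min rows 4
roll total 0.0031 min rows 1
(0.93, 397, array([261.4736, 130.7456]), array([0.5308, 0.2022, 0.208 ]))
(0.82, 33, array([241., 165.]), array([0.5167, 0.1777, 0.208 ]))
(0.79, 56, array([242.6071,  16.2857]), array([0.5169, 0.2734, 0.208 ]))
```

View pics/w12.png

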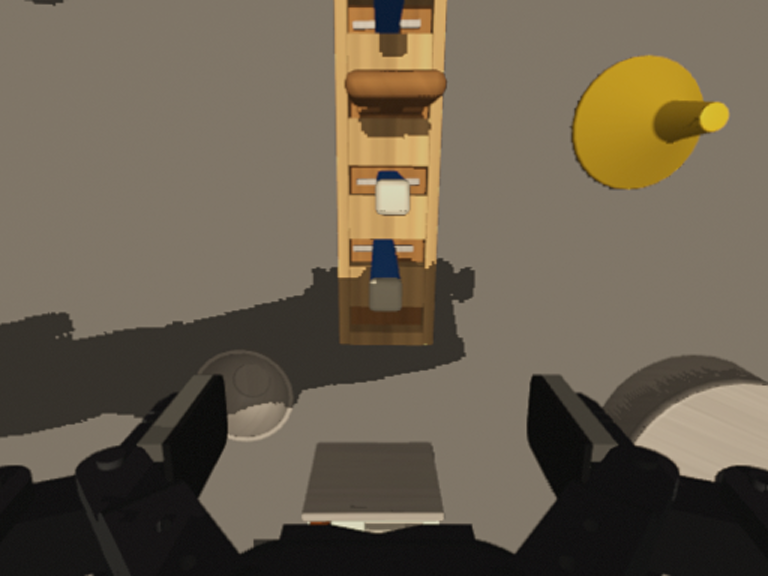

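>>> servo_tool([
  [[0, 0.038, 0.25], 0.003, -1],
  [[0.004, 0, 0.35], 0, -1],
  [[0, 0, 0.35], 0, -1],
  [[0, 0, 0.35], 0, -1],
  [[0, 0, 0.17], 0, -1],
  [[0, 0, 0.02], 0, -1],
  [[0, 0, 0], 0, -1],
  [[0, 0, 0], 0, -1],
])

```text
t: 21.03
ee_pos: [0.5311, 0.1512, 0.1585]
orientation: [2.211, 2.231, 0.002]
force: [0.2, 0.6, 0.3]
opening: 1.001
```

```bash
python3 - <<'E'
from h import *
go([.529,.153,.156],0.8)
save(arm.get_image("wrist"),"w13",None,1.5)
E
```

```text
t 21.03 tcp [0.5311 0.1512 0.1585] ytool 0.52 tilt 0.09 open 1.001 F [0.2 0.6 0.3]
total shift [ 0.018 -0.021  0.025] min rows 1
roll total -0.0047 min rows 1
```

View pics/w13.png

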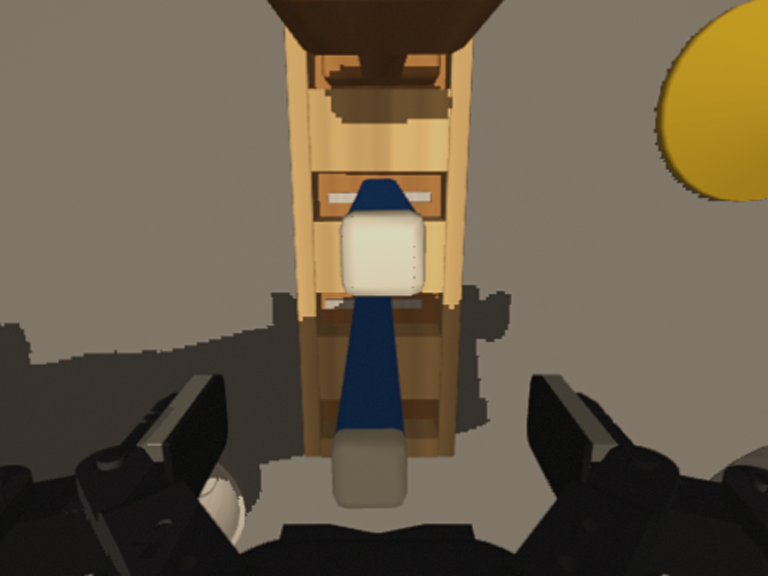

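>>> servo_tool([
  [[0.03, -0.02, 0.025], -0.004, -1],
  [[0, 0, 0], 0, -1],
  [[0, 0, 0], 0, 1],
  [[0, 0, 0], 0, 1],
  [[0, 0, 0], 0, 1],
  [[0, 0, 0], 0, 1],
  [[0, 0, 0], 0, 1],
  [[0, 0, 0], 0, 1],
  [[0, 0, 0], 0, 1],
  [[0, 0, 0], 0, 1],
])

```text
t: 21.92
ee_pos: [0.5284, 0.1551, 0.1549]
orientation: [2.205, 2.238, 0.001]
force: [1.5, -0.2, 1.6]
opening: 0.173
```

>>> servo_tool([
  [[0, 0, 0], 0, 1],
  [[0, 0, -0.1], 0, 1],
  [[0, 0, -0.15], 0, 1],
  [[0, 0, -0.2], 0, 1],
  [[0, 0, -0.2], 0, 1],
  [[0, 0, -0.2], 0, 1],
  [[0, 0, -0.2], 0, 1],
  [[0, 0, -0.2], 0, 1],
  [[0, 0, -0.15], 0, 1],
  [[0, 0, 0], 0, 1],
])

```text
t: 22.75
ee_pos: [0.5292, 0.1551, 0.2983]
orientation: [2.204, 2.236, 0.007]
force: [0.4, 0.5, -1.1]
opening: 0.174
```

```bash
python3 - <<'E'
from h import *
go([.5465,-.2011,.2985],1.2)
im=arm.get_image("wrist");save(im,"w14",(190,90,320,270),3.3)
E
```

```text
t 22.75 tcp [0.5292 0.1551 0.2983] ytool 0.84 tilt 0.27 open 0.174 F [ 0.4  0.5 -1.1]
total shift [-3.564  0.121 -0.008] min rows 9
roll total -0.0061 min rows 1
```

View pics/w14.png

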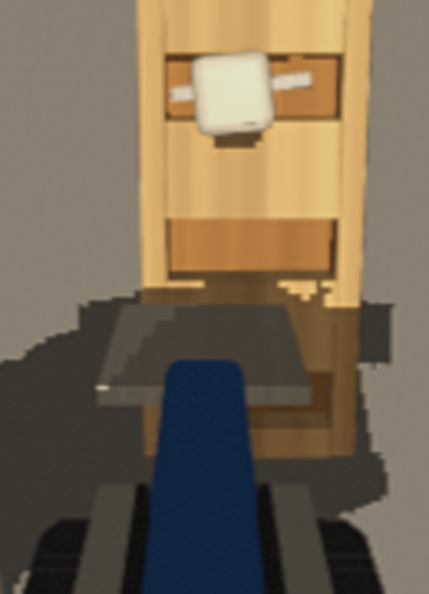

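Held with the blade straight. The next spatula has turned slightly in its well, so I'll check it later. Move to slot 1.

>>> servo_tool([
  [[-0.35, 0.012, 0], -0.006, 1],
  [[-0.35, 0.012, 0], 0, 1],
  [[-0.35, 0.012, 0], 0, 1],
  [[-0.35, 0.012, 0], 0, 1],
  [[-0.35, 0.012, 0], 0, 1],
  [[-0.35, 0.012, 0], 0, 1],
  [[-0.35, 0.012, 0], 0, 1],
  [[-0.35, 0.012, 0], 0, 1],
  [[-0.35, 0.012, 0], 0, 1],
  [[-0.35, 0.012, 0], 0, 1],
])

```text
t: 23.63
ee_pos: [0.5465, -0.1959, 0.2937]
orientation: [-2.196, -2.244, 0.001]
force: [0.7, -0.6, -0.4]
opening: 0.172
```

>>> servo_tool([
  [[-0.05, -0.03, 0.1], 0, 1],
  [[0, 0, 0.2], 0, 1],
  [[0, 0, 0.2], 0, 1],
  [[0, 0, 0.15], 0, 1],
  [[0, 0, 0], 0, 1],
  [[0, 0, 0], 0, 1],
])

```text
t: 24.13
ee_pos: [0.5436, -0.1992, 0.2288]
orientation: [-2.196, -2.243, 0.002]
force: [0.2, -0.1, -0.6]
opening: 0.178
```

```bash
python3 - <<'E'
from h import *
go([.547,-.2008,.158],1.2)
im=arm.get_image("wrist");save(im,"w15",(190,90,320,270),3.3)
E
```

```text
t 24.13 tcp [ 0.5436 -0.1992  0.2288] ytool 1.21 tilt 0.16 open 0.178 F [ 0.2 -0.1 -0.6]
total shift [-0.017  0.035  0.708] min rows 2
roll total 0.0002 min rows 1
```

View pics/w15.png

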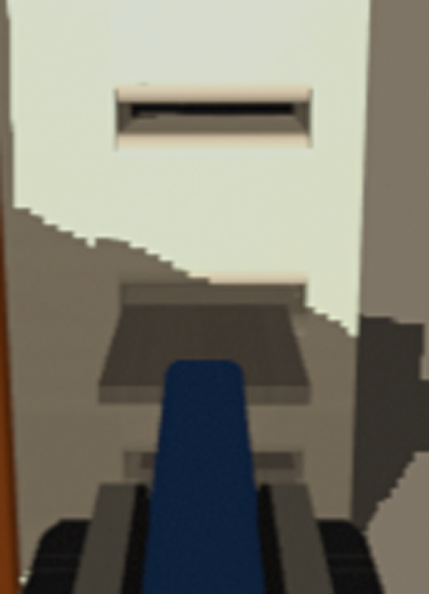

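```bash
python3 - <<'E'
from h import *
np.set_printoptions(precision=4,suppress=True)
c=arm.get_calibration("wrist")
f=lambda l:z9(l,(190,90),3.3)
print("slot1 far edge",unp("wrist",f([(122,278),(305,278),(115,84),(311,84),(115,150),(311,150)]),.072,c))
print("blade",unp("wrist",f([(122,305),(292,305)]),.083,c))
save(arm.get_image("scene"),"s15",(90,80,380,300),2.7)
save(arm.get_image("top"),"t15",(240,150,400,270),4.8)
E
```

```text
slot1 far edge [[ 0.5212 -0.1952  0.072 ]
 [ 0.5716 -0.1941  0.072 ]
 [ 0.5193 -0.1432  0.072 ]
 [ 0.5707 -0.1421  0.072 ]
 [ 0.5193 -0.1603  0.072 ]
 [ 0.5716 -0.1592  0.072 ]]
blade [[ 0.522  -0.2001  0.083 ]
 [ 0.5674 -0.1991  0.083 ]]
```

View pics/s15.png

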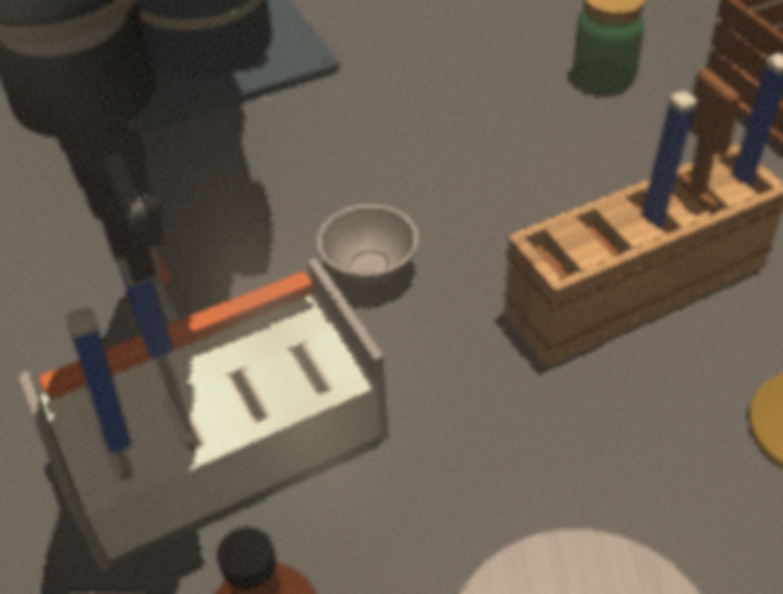

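Spatula 1 still stands. The holder has been knocked a little, so I'll re-measure it. The blade is aligned with slot 1; descend.

>>> servo_tool([
  [[0.005, 0.018, 0.05], 0, 1],
  [[0, 0, 0.09], 0, 1],
  [[0, 0, 0.09], 0, 1],
  [[0, 0, 0.09], 0, 1],
  [[0, 0, 0.09], 0, 1],
  [[0, 0, 0.09], 0, 1],
  [[0, 0, 0.09], 0, 1],
  [[0, 0, 0.05], 0, 1],
  [[0, 0, 0.0], 0, 1],
  [[0, 0, 0.0], 0, 1],
])

```text
t: 25.12
ee_pos: [0.5461, -0.1992, 0.1655]
orientation: [-2.198, -2.244, 0.001]
force: [-0.3, 0.7, -0.3]
opening: 0.171
```

>>> servo_tool([
  [[0, 0, 0.025], 0, 1],
  [[0, 0, 0.025], 0, 1],
  [[0, 0, 0.025], 0, 1],
  [[0, 0, 0.015], 0, 1],
  [[0, 0, 0.0], 0, 1],
  [[0, 0, 0.0], 0, 1],
])

```text
t: 25.62
ee_pos: [0.5464, -0.1992, 0.157]
orientation: [2.198, 2.244, 0.0]
force: [-0.8, 0.2, 0.6]
opening: 0.176
```

>>> servo_tool([
  [[0, 0, 0.015], 0, 1],
  [[0, 0, 0.01], 0, 1],
  [[0, 0, 0.0], 0, 1],
  [[0, 0, 0.0], 0, 1],
])

```text
t: 25.95
ee_pos: [0.547, -0.1997, 0.1568]
orientation: [2.196, 2.243, 0.003]
force: [-3.6, 2.3, 24.7]
opening: 0.172
```

>>> servo_tool([
  [[0, 0, -0.01], 0, 1],
  [[0, 0, 0], 0, -1],
  [[0, 0, 0], 0, -1],
  [[0, 0, 0], 0, -1],
  [[0, 0, 0], 0, -1],
  [[0, 0, 0], 0, -1],
  [[0, 0, -0.3], 0, -1],
  [[0, 0, -0.4], 0, -1],
  [[0, 0, -0.4], 0, -1],
  [[0, 0, -0.4], 0, -1],
])

```text
t: 26.78
ee_pos: [0.5457, -0.1991, 0.3069]
orientation: [-2.198, -2.244, 0.001]
force: [2.1, 0.1, 0.6]
opening: 0.999
```

>>> servo_tool([
  [[0.38, -0.01, 0], 0, -1],
  [[0.38, -0.01, 0], 0, -1],
  [[0.38, -0.01, 0], 0, -1],
  [[0.38, -0.01, 0], 0, -1],
  [[0.38, -0.01, 0], 0, -1],
  [[0.38, -0.01, 0], 0, -1],
  [[0.38, -0.01, 0], 0, -1],
  [[0.38, -0.01, 0], 0, -1],
  [[0.18, -0.01, 0], 0, -1],
  [[0, 0, 0], 0, -1],
])

```text
t: 27.62
ee_pos: [0.5296, 0.1286, 0.3046]
orientation: [-2.187, -2.252, -0.001]
force: [0.3, -0.4, -0.0]
opening: 1.003
```

```bash
python3 - <<'E'
from h import *
np.set_printoptions(precision=4,suppress=True)
go([.531,.115,.31],0.8)
im,c,o=whites("wrist",.208)
for q in o:print(q)
save(im,"w16",None,1.5)
save(arm.get_image("top"),"t16",(90,160,390,260),2.6)
E
```

```text
t 27.62 tcp [0.5296 0.1286 0.3046] ytool 1.66 tilt 0.13 open 1.003 F [ 0.3 -0.4 -0. ]
total shift [-0.137  0.01  -0.054] min rows 1
roll total 0.0144 min rows 1
(0.74, 452, array([276.7699,  68.3916]), array([0.543 , 0.2189, 0.208 ]))
```

View pics/w16.png

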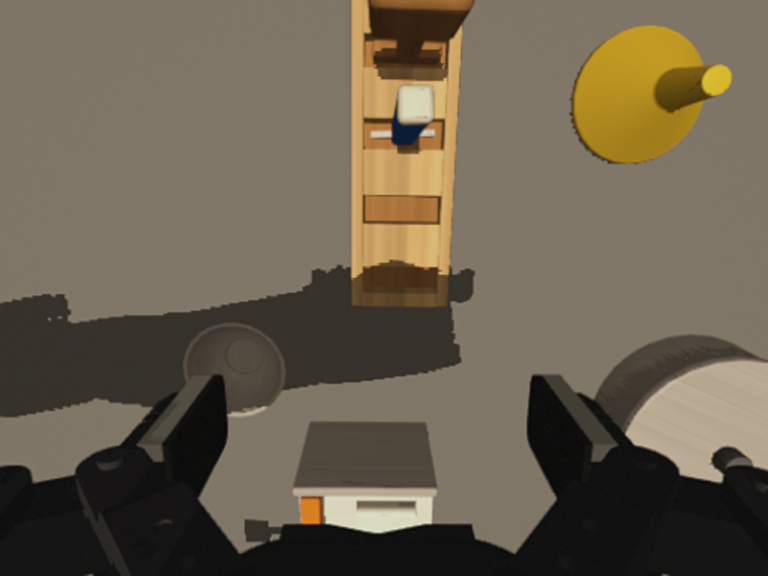

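View pics/t16.png

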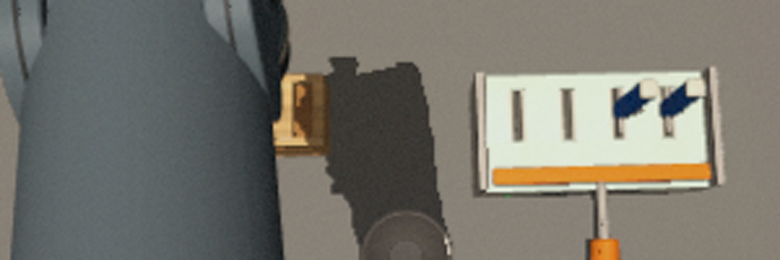

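Spatulas 1 and 2 are standing. The third spatula's end is at (416,105), so the holder shifted about +12 mm in x. Move above it and re-measure.

>>> servo_tool([
  [[0.37, 0.06, 0], 0.014, -1],
  [[0.37, 0.06, 0], 0, -1],
  [[0, 0, 0], 0, -1],
  [[0, 0, 0], 0, -1],
])

```text
t: 28.1
ee_pos: [0.5415, 0.1975, 0.3048]
orientation: [-2.212, -2.23, 0.001]
force: [0.2, -1.2, -0.8]
opening: 0.998
```

```bash
python3 - <<'E'
from h import *
np.set_printoptions(precision=4,suppress=True)
go([.54,.21,.31],0.8)
im,c,o=whites("wrist",.208)
for q in o:print(q)
save(im,"w17",None,1.5)
im=arm.get_image("scene");save(im,"s17",(260,80,400,220),5)
E
```

```text
t 28.1 tcp [0.5415 0.1975 0.3048] ytool 0.47 tilt 0.04 open 0.998 F [ 0.2 -1.2 -0.8]
total shift [ 0.125 -0.014 -0.052] min rows 1
roll total -0.0056 min rows 1
(0.93, 486, array([250.3292,  15.5761]), array([0.5392, 0.3183, 0.208 ]))
```

View pics/w17.png

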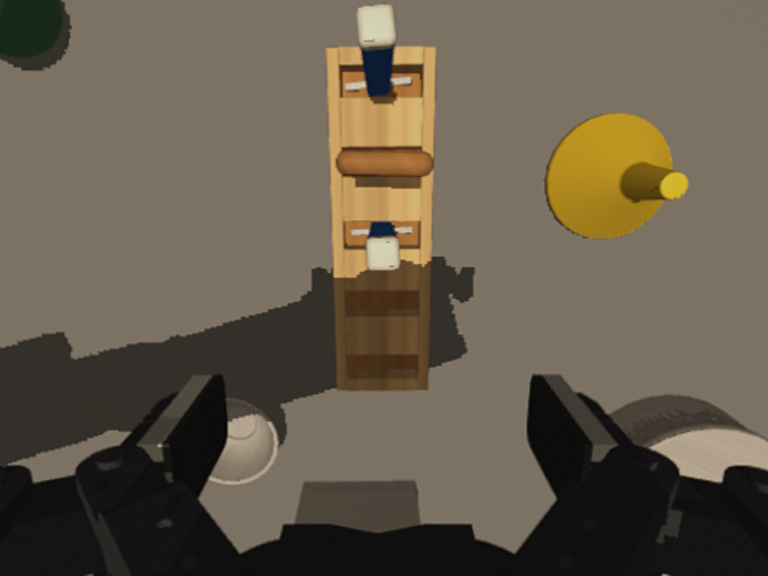

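View pics/s17.png

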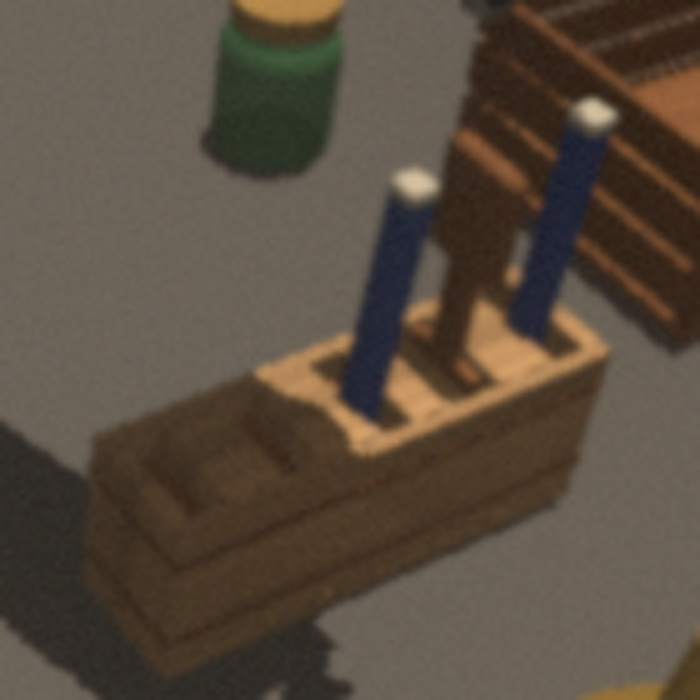

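```bash
python3 - <<'E'
from h import *
np.set_printoptions(precision=4,suppress=True)
c=arm.get_calibration("wrist")
print(unp("wrist",np.array([(382.5,253),(376,27)])/1.5,.208,c))
print(unp("wrist",np.array([(352,232),(411,230.5),(345,86.5),(410,79.5)])/1.5,.080,c))
go([.541,.219,.156],1)
E
```

```text
[[0.5436 0.2164 0.208 ]
 [0.5401 0.314  0.208 ]]
[[0.5227 0.2064 0.08  ]
 [0.5658 0.2077 0.08  ]
 [0.519  0.3049 0.08  ]
 [0.5628 0.3094 0.08  ]]
t 28.25 tcp [0.5417 0.1945 0.3054] ytool 0.21 tilt 0.05 open 1.005 F [ 0.1 -1.4  0.6]
total shift [ 0.246 -0.006  1.494] min rows 4
roll total -0.0132 min rows 1
```

Third spatula: base at (0.544, 0.207), top at (0.5436, 0.216), so it leans about 4° towards +y. Approach its handle at y ≈ 0.213.

>>> servo_tool([
  [[0.185, 0.02, 0.2], -0.02, -1],
  [[0, 0, 0.37], 0, -1],
  [[0, 0, 0.37], 0, -1],
  [[0, 0, 0.37], 0, -1],
  [[0, 0, 0.17], 0, -1],
  [[0, 0, 0.02], 0, -1],
  [[0, 0, 0], 0, -1],
  [[0, 0, 0], 0, -1],
])

```text
t: 28.92
ee_pos: [0.5444, 0.2145, 0.1568]
orientation: [2.192, 2.249, 0.003]
force: [0.3, -0.2, 0.6]
opening: 1.0
```

```bash
python3 - <<'E'
from h import *
go([.5437,.213,.156],1.5)
save(arm.get_image("wrist"),"w18",None,1.5)
E
```

```text
t 28.92 tcp [0.5444 0.2145 0.1568] ytool 1.48 tilt 0.12 open 1.0 F [ 0.3 -0.2  0.6]
total shift [-0.014 -0.007  0.008] min rows 1
roll total -0.0004 min rows 1
```

View pics/w18.png

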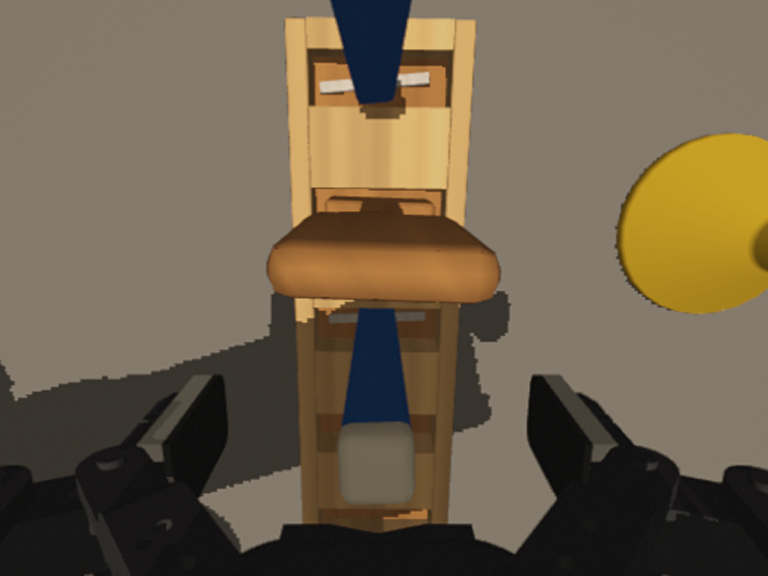

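```bash
python3 - <<'E'
from h import *
np.set_printoptions(precision=4,suppress=True)
c=arm.get_calibration("wrist")
print(unp("wrist",np.array([(377,462),(340,462),(413,462)])/1.5,.208,c))
print(unp("wrist",np.array([(330,317),(424,316)])/1.5,.080,c))
print(arm.sense()['ee_pos'])
E
```

```text
[[0.5435 0.2223 0.208 ]
 [0.5359 0.2221 0.208 ]
 [0.551  0.2225 0.208 ]]
[[0.5227 0.2106 0.08  ]
 [0.5656 0.2122 0.08  ]]
[0.5445 0.2149 0.1572]
```

>>> servo_tool([
  [[0.02, -0.006, 0.01], 0, -1],
  [[0, 0, 0], 0, -1],
  [[0, 0, 0], 0, 1],
  [[0, 0, 0], 0, 1],
  [[0, 0, 0], 0, 1],
  [[0, 0, 0], 0, 1],
  [[0, 0, 0], 0, 1],
  [[0, 0, 0], 0, 1],
  [[0, 0, 0], 0, 1],
  [[0, 0, 0], 0, 1],
])

```text
t: 29.8
ee_pos: [0.5426, 0.2174, 0.1544]
orientation: [-2.191, -2.252, -0.0]
force: [0.3, -0.5, 1.2]
opening: 0.175
```

>>> servo_tool([
  [[0, 0, 0], 0, 1],
  [[0, 0, -0.1], 0, 1],
  [[0, 0, -0.15], 0, 1],
  [[0, 0, -0.2], 0, 1],
  [[0, 0, -0.2], 0, 1],
  [[0, 0, -0.2], 0, 1],
  [[0, 0, -0.2], 0, 1],
  [[0, 0, -0.2], 0, 1],
  [[0, 0, -0.15], 0, 1],
  [[0, 0, 0], 0, 1],
])

```text
t: 30.63
ee_pos: [0.5439, 0.2173, 0.298]
orientation: [2.19, 2.25, 0.008]
force: [0.5, 0.2, -0.6]
opening: 0.175
```

```bash
python3 - <<'E'
from h import *
go([.5465,-.1512,.2985],1.2)
im=arm.get_image("wrist");save(im,"w19",None,1.5)
E
```

```text
t 30.63 tcp [0.5439 0.2173 0.298 ] ytool 1.55 tilt 0.3 open 0.175 F [ 0.5  0.2 -0.6]
total shift [-3.685 -0.074 -0.012] min rows 9
roll total 0.0059 min rows 1
```

View pics/w19.png

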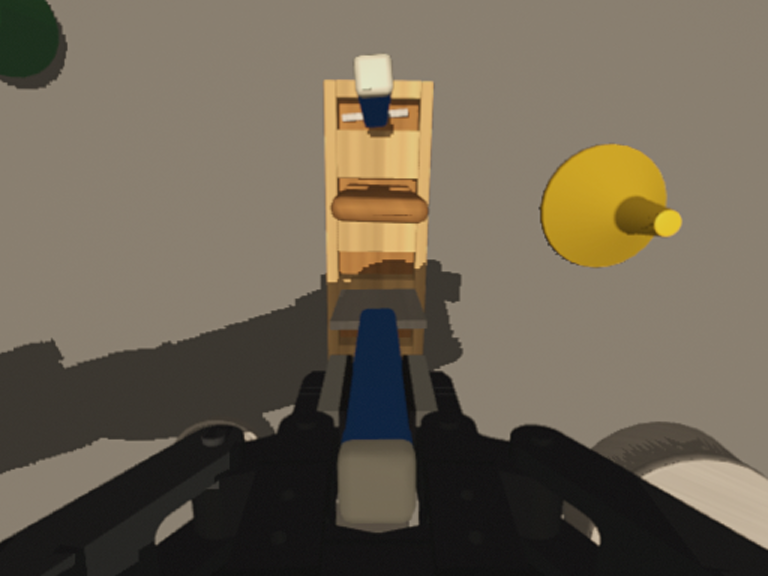

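>>> servo_tool([
  [[-0.35, -0.006, 0], 0.006, 1],
  [[-0.35, -0.006, 0], 0, 1],
  [[-0.35, -0.006, 0], 0, 1],
  [[-0.35, -0.006, 0], 0, 1],
  [[-0.35, -0.006, 0], 0, 1],
  [[-0.35, -0.006, 0], 0, 1],
  [[-0.35, -0.006, 0], 0, 1],
  [[-0.35, -0.006, 0], 0, 1],
  [[-0.35, -0.006, 0], 0, 1],
  [[-0.35, -0.006, 0], 0, 1],
])

```text
t: 31.52
ee_pos: [0.5433, -0.1342, 0.2934]
orientation: [-2.197, -2.244, 0.002]
force: [1.5, 0.6, 0.1]
opening: 0.171
```

>>> servo_tool([
  [[-0.08, 0, 0.1], 0, 1],
  [[0, 0, 0.2], 0, 1],
  [[0, 0, 0.2], 0, 1],
  [[0, 0, 0.15], 0, 1],
  [[0, 0, 0], 0, 1],
  [[0, 0, 0], 0, 1],
])

```text
t: 32.02
ee_pos: [0.5436, -0.1405, 0.2284]
orientation: [-2.197, -2.243, 0.003]
force: [0.5, 0.2, -0.6]
opening: 0.176
```

```bash
python3 - <<'E'
from h import *
go([.547,-.151,.157],1.2)
im=arm.get_image("wrist");save(im,"w20",(190,90,320,270),3.3)
E
```

```text
t 32.02 tcp [ 0.5436 -0.1405  0.2284] ytool 1.2 tilt 0.16 open 0.176 F [ 0.5  0.2 -0.6]
total shift [-0.106  0.034  0.714] min rows 2
roll total 0.0 min rows 1
```

View pics/w20.png

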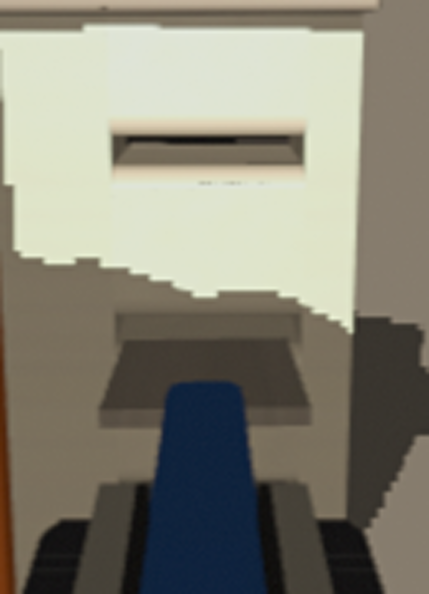

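```bash
python3 - <<'E'
from h import *
np.set_printoptions(precision=4,suppress=True)
c=arm.get_calibration("wrist")
f=lambda l:z9(l,(190,90),3.3)
print("slot2 far edge; s3",unp("wrist",f([(115,311),(300,311),(111,118),(305,118),(111,182),(305,182)]),.072,c))
print("blade",unp("wrist",f([(121,340),(292,340)]),.083,c))
print("should",unp("wrist",f([(102,410),(308,410)]),.155,c))
E
```

```text
slot2 far edge; s3 [[ 0.5194 -0.1457  0.072 ]
 [ 0.5707 -0.1446  0.072 ]
 [ 0.5183 -0.0932  0.072 ]
 [ 0.5696 -0.0921  0.072 ]
 [ 0.5183 -0.11    0.072 ]
 [ 0.5704 -0.1089  0.072 ]]
blade [[ 0.5218 -0.151   0.083 ]
 [ 0.5679 -0.15    0.083 ]]
should [[ 0.5231 -0.1461  0.155 ]
 [ 0.5654 -0.1452  0.155 ]]
```

>>> servo_tool([
  [[0.01, 0.005, 0.04], 0, 1],
  [[0, 0, 0.09], 0, 1],
  [[0, 0, 0.08], 0, 1],
  [[-0.01, 0, 0.08], 0, 1],
  [[-0.015, 0, 0.08], 0, 1],
  [[0, 0, 0], 0, 1],
], force=45)

```text
t: 32.57
ee_pos: [0.5441, -0.142, 0.1904]
orientation: [-2.196, -2.243, 0.002]
force: [-0.2, 1.1, -1.4]
opening: 0.175
```

>>> servo_tool([
  [[-0.02, 0, 0.07], 0, 1],
  [[-0.02, 0, 0.07], 0, 1],
  [[-0.02, 0, 0.06], 0, 1],
  [[-0.02, 0, 0.05], 0, 1],
  [[0, 0, 0.03], 0, 1],
  [[0, 0, 0], 0, 1],
])

```text
t: 33.07
ee_pos: [0.5448, -0.1498, 0.1635]
orientation: [-2.197, -2.244, 0.0]
force: [1.1, 4.9, -3.0]
opening: 0.174
```

>>> servo_tool([
  [[0, 0, 0.025], 0, 1],
  [[0, 0, 0.025], 0, 1],
  [[0, 0, 0.02], 0, 1],
  [[0, 0, 0.01], 0, 1],
  [[0, 0, 0.0], 0, 1],
  [[0, 0, 0.0], 0, 1],
])

```text
t: 33.57
ee_pos: [0.5453, -0.1501, 0.1565]
orientation: [2.198, 2.245, 0.001]
force: [-1.2, 4.6, 3.8]
opening: 0.177
```

>>> servo_tool([
  [[0, 0, 0.015], 0, 1],
  [[0, 0, 0.0], 0, 1],
  [[0, 0, 0.0], 0, 1],
])

```text
t: 33.82
ee_pos: [0.5458, -0.1509, 0.1564]
orientation: [2.197, 2.243, 0.002]
force: [-2.2, 4.5, 17.5]
opening: 0.175
```

>>> servo_tool([
  [[0, 0, 0], 0, -1],
  [[0, 0, 0], 0, -1],
  [[0, 0, 0], 0, -1],
  [[0, 0, 0], 0, -1],
  [[0, 0, 0], 0, -1],
  [[0, 0, -0.3], 0, -1],
  [[0, 0, -0.4], 0, -1],
  [[0, 0, -0.4], 0, -1],
  [[0, 0, -0.4], 0, -1],
])

```text
t: 34.57
ee_pos: [0.5446, -0.1505, 0.3064]
orientation: [-2.198, -2.244, 0.002]
force: [1.8, 0.5, 0.8]
opening: 0.997
```

```bash
python3 - <<'E'
from h import *
np.set_printoptions(precision=4,suppress=True)
go([.541,.30,.31],3)
save(arm.get_image("scene"),"s21",(90,80,410,310),2.5)
im,c,o=whites("top",.208)
for q in o:print(q)
save(im,"t21",(90,150,390,260),2.6)
E
```

```text
t 34.57 tcp [ 0.5446 -0.1505  0.3064] ytool 1.18 tilt 0.06 open 0.997 F [1.8 0.5 0.8]
total shift [ 4.505  0.057 -0.039] min rows 11
roll total -0.0303 min rows 1
(0.76, 2, array([309.5, 196. ]), array([ 0.5395, -0.1347,  0.208 ]))
(0.65, 43, array([107.    , 196.7209]), array([0.5376, 0.3158, 0.208 ]))
```

View pics/s21.png

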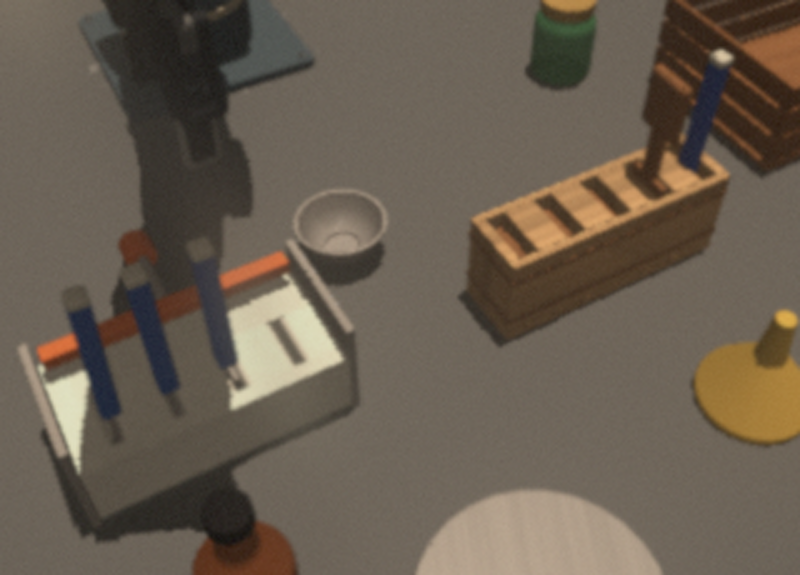

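View pics/t21.png

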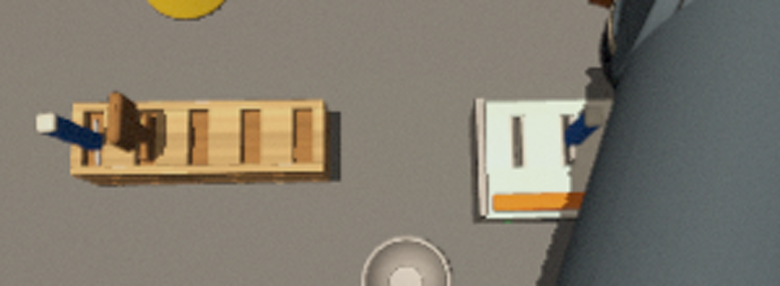

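Three are seated. Go for the fourth (base ≈ (0.541, 0.307), turned about 6°).

>>> servo_tool([
  [[0.4, 0, 0], 0, -1],
  [[0.4, 0, 0], 0, -1],
  [[0.4, 0, 0], 0, -1],
  [[0.4, 0, 0], 0, -1],
  [[0.4, 0, 0], 0, -1],
  [[0.4, 0, 0], 0, -1],
  [[0.4, 0, 0], 0, -1],
  [[0.4, 0, 0], 0, -1],
  [[0.4, 0, 0], 0, -1],
  [[0.4, 0, 0], 0, -1],
])

```text
t: 35.55
ee_pos: [0.5357, 0.2514, 0.3035]
orientation: [-2.197, -2.245, 0.003]
force: [0.0, 0.4, 0.1]
opening: 1.0
```

>>> servo_tool([
  [[0.3, 0, 0], 0, -1],
  [[0, 0, 0], 0, -1],
  [[0, 0, 0], 0, -1],
  [[0, 0, 0], 0, -1],
])

```text
t: 35.88
ee_pos: [0.5358, 0.2787, 0.3036]
orientation: [2.198, 2.244, -0.004]
force: [0.0, -0.6, 0.6]
opening: 1.001
```

```bash
python3 - <<'E'
from h import *
np.set_printoptions(precision=4,suppress=True)
go([.541,.314,.156],3)
save(arm.get_image("wrist"),"w22",None,1.5)
E
```

```text
t 35.88 tcp [0.5358 0.2787 0.3036] ytool 1.19 tilt 0.14 open 1.001 F [ 0.  -0.6  0.6]
total shift [0.354 0.062 1.475] min rows 4
roll total -0.0301 min rows 1
```

View pics/w22.png

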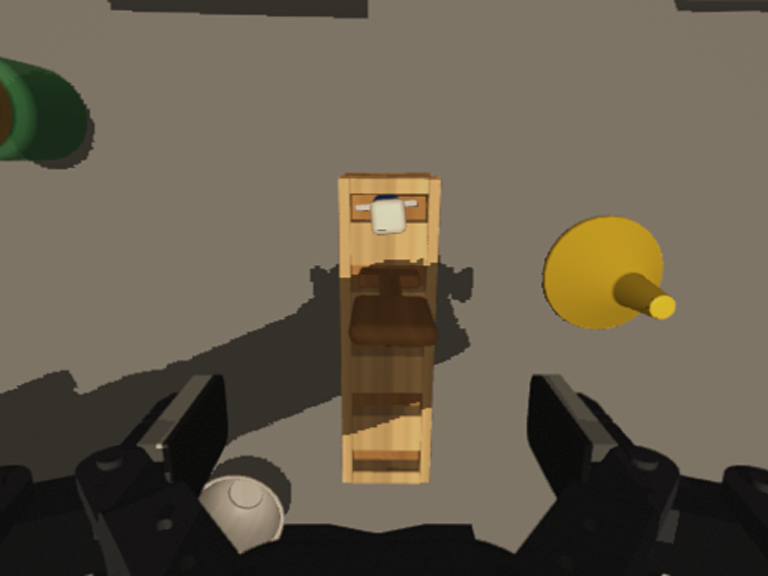

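```bash
python3 - <<'E'
from h import *
np.set_printoptions(precision=4,suppress=True)
c=arm.get_calibration("wrist")
print(unp("wrist",np.array([(388,217)])/1.5,.208,c))
print(unp("wrist",np.array([(356,209),(416,203)])/1.5,.080,c))
E
```

```text
[[0.5397 0.3175 0.208 ]]
[[0.5195 0.3065 0.08  ]
 [0.5625 0.3116 0.08  ]]
```

>>> servo_tool([
  [[0.36, 0.04, 0.1], 0, -1],
  [[0, 0, 0.25], -0.08, -1],
  [[0, 0, 0.37], 0, -1],
  [[0, 0, 0.37], 0, -1],
  [[0, 0, 0.3], 0, -1],
  [[0, 0, 0.08], 0, -1],
  [[0, 0, 0], 0, -1],
  [[0, 0, 0], 0, -1],
], force=90)

```text
t: 36.6
ee_pos: [0.5402, 0.315, 0.159]
orientation: [2.103, 2.333, 0.001]
force: [1.0, 0.2, 1.1]
opening: 1.001
```

```bash
python3 - <<'E'
from h import *
np.set_printoptions(precision=4,suppress=True)
go([.5405,.3155,.155],6)
save(arm.get_image("wrist"),"w23",None,1.5)
E
```

```text
t 36.6 tcp [0.5402 0.315  0.159 ] ytool 5.92 tilt 0.06 open 1.001 F [1.  0.2 1.1]
total shift [0.005 0.003 0.04 ] min rows 1
roll total -0.0013 min rows 1
```

View pics/w23.png

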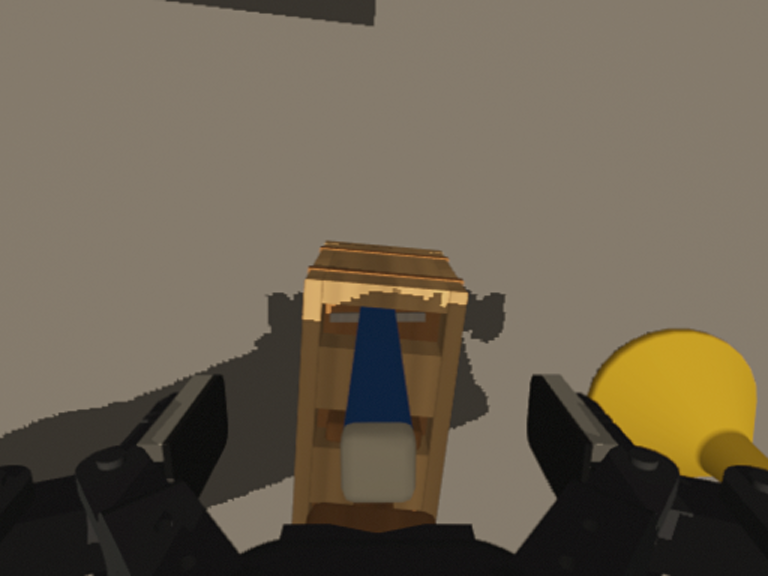

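>>> servo_tool([
  [[0.02, 0, 0.04], 0, -1],
  [[0, 0, 0], 0, -1],
  [[0, 0, 0], 0, 1],
  [[0, 0, 0], 0, 1],
  [[0, 0, 0], 0, 1],
  [[0, 0, 0], 0, 1],
  [[0, 0, 0], 0, 1],
  [[0, 0, 0], 0, 1],
  [[0, 0, 0], 0, 1],
  [[0, 0, 0], 0, 1],
])

```text
t: 37.48
ee_pos: [0.5392, 0.3178, 0.154]
orientation: [2.102, 2.335, 0.001]
force: [0.1, 0.6, 1.6]
opening: 0.174
```

>>> servo_tool([
  [[0, 0, 0], 0, 1],
  [[0, 0, -0.1], 0, 1],
  [[0, 0, -0.15], 0, 1],
  [[0, 0, -0.2], 0, 1],
  [[0, 0, -0.2], 0, 1],
  [[0, 0, -0.2], 0, 1],
  [[0, 0, -0.2], 0, 1],
  [[0, 0, -0.2], 0, 1],
  [[0, 0, -0.2], 0, 1],
  [[0, 0, -0.2], 0, 1],
])

```text
t: 38.32
ee_pos: [0.5386, 0.3175, 0.3203]
orientation: [-2.102, -2.335, 0.001]
force: [-0.5, 0.1, -0.5]
opening: 0.175
```

>>> servo_tool([
  [[0, 0, -0.3], 0, 1],
  [[0, 0, -0.3], 0, 1],
  [[0, 0, -0.2], 0, 1],
  [[0, 0, 0], 0, 1],
  [[0, 0, 0], 0, 1],
])

```text
t: 38.73
ee_pos: [0.5391, 0.3176, 0.4]
orientation: [2.102, 2.334, 0.003]
force: [-0.5, -0.3, -1.5]
opening: 0.173
```

```bash
python3 - <<'E'
from h import *
go([.546,-.0925,.39],1.2)
im=arm.get_image("wrist");save(im,"w24",None,1.5)
E
```

```text
t 38.73 tcp [0.5391 0.3176 0.4   ] ytool 6.01 tilt 0.1 open 0.173 F [-0.5 -0.3 -1.5]
total shift [-4.086 -0.361  0.096] min rows 10
roll total 0.0801 min rows 1
```

View pics/w24.png

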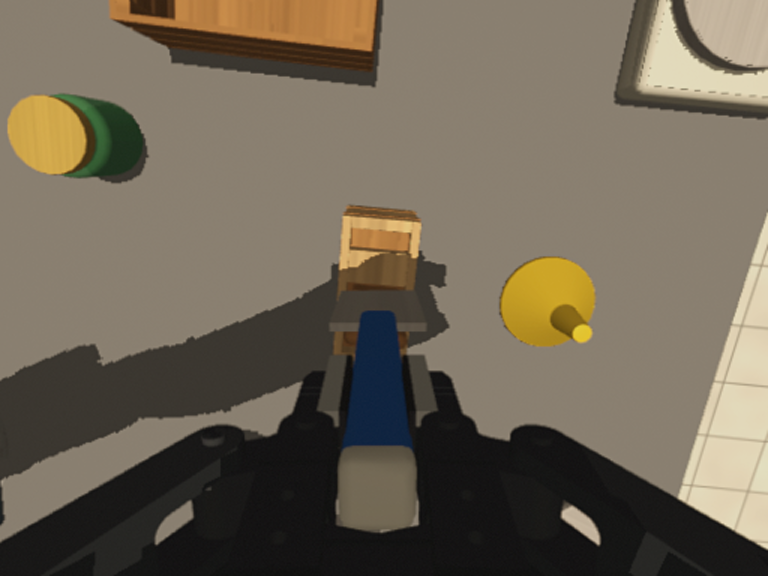

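>>> servo_tool([
  [[0, 0, 0], 0.08, 1],
  [[-0.4, -0.002, 0], 0, 1],
  [[-0.4, -0.002, 0], 0, 1],
  [[-0.4, -0.002, 0], 0, 1],
  [[-0.4, -0.002, 0], 0, 1],
  [[-0.4, -0.002, 0], 0, 1],
  [[-0.4, -0.002, 0], 0, 1],
  [[-0.4, -0.002, 0], 0, 1],
  [[-0.4, -0.002, 0], 0, 1],
  [[-0.4, -0.002, 0], 0, 1],
])

```text
t: 39.62
ee_pos: [0.5437, -0.0438, 0.3975]
orientation: [-2.196, -2.244, 0.003]
force: [1.6, 0.4, -0.9]
opening: 0.18
```

>>> servo_tool([
  [[-0.4, 0, 0], 0, 1],
  [[-0.09, 0, 0.2], 0, 1],
  [[0, 0, 0.4], 0, 1],
  [[0, 0, 0.4], 0, 1],
  [[0, 0, 0.35], 0, 1],
  [[0, 0, 0.3], 0, 1],
  [[0, 0, 0.05], 0, 1],
  [[0, 0, 0], 0, 1],
  [[0, 0, 0], 0, 1],
])

```text
t: 40.37
ee_pos: [0.5461, -0.0914, 0.2296]
orientation: [2.198, 2.244, -0.0]
force: [0.5, 0.7, -0.4]
opening: 0.17
```

```bash
python3 - <<'E'
from h import *
go([.546,-.101,.157],1.2)
im=arm.get_image("wrist");save(im,"w25",(190,90,320,270),3.3)
E
```

```text
t 40.37 tcp [ 0.5461 -0.0914  0.2296] ytool 1.2 tilt 0.02 open 0.17 F [ 0.5  0.7 -0.4]
total shift [-0.096 -0.003  0.726] min rows 2
roll total -0.0 min rows 1
```

View pics/w25.png

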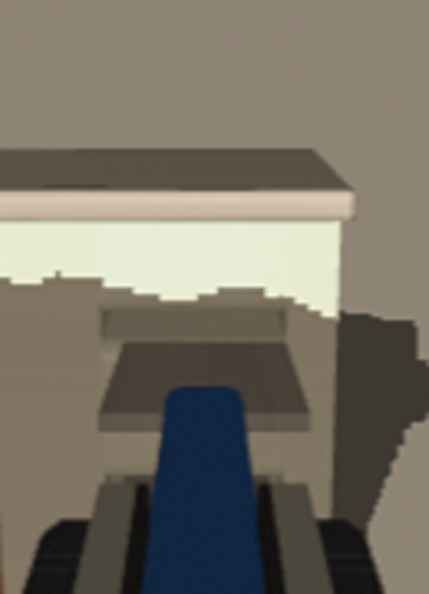

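```bash
python3 - <<'E'
from h import *
np.set_printoptions(precision=4,suppress=True)
c=arm.get_calibration("wrist")
f=lambda l:z9(l,(190,90),3.3)
print("slot3 far edge",unp("wrist",f([(101,306),(286,306)]),.072,c))
print("blade",unp("wrist",f([(121,344),(290,344)]),.083,c))
print("should",unp("wrist",f([(102,415),(308,415)]),.155,c))
E
```

```text
slot3 far edge [[ 0.5182 -0.0954  0.072 ]
 [ 0.5696 -0.0943  0.072 ]]
blade [[ 0.5245 -0.1031  0.083 ]
 [ 0.5702 -0.1022  0.083 ]]
should [[ 0.5255 -0.0983  0.155 ]
 [ 0.5681 -0.0974  0.155 ]]
```

>>> servo_tool([
  [[0.032, -0.032, 0], 0, 1],
  [[0, 0, 0.04], 0, 1],
  [[0, 0, 0.09], 0, 1],
  [[0, 0, 0.08], 0, 1],
  [[-0.01, 0, 0.08], 0, 1],
  [[-0.015, 0, 0.08], 0, 1],
  [[0, 0, 0], 0, 1],
], force=45)

```text
t: 41.0
ee_pos: [0.5417, -0.0908, 0.1898]
orientation: [-2.197, -2.243, 0.003]
force: [-0.4, -0.7, -1.5]
opening: 0.178
```

>>> servo_tool([
  [[-0.025, 0, 0.07], 0, 1],
  [[-0.025, 0, 0.07], 0, 1],
  [[-0.02, 0, 0.06], 0, 1],
  [[-0.02, 0, 0.05], 0, 1],
  [[0, 0, 0.03], 0, 1],
  [[0, 0, 0], 0, 1],
])

```text
t: 41.5
ee_pos: [0.5425, -0.0993, 0.1629]
orientation: [-2.197, -2.244, 0.001]
force: [0.8, 4.2, -3.4]
opening: 0.17
```

>>> servo_tool([
  [[0, 0, 0.025], 0, 1],
  [[0, 0, 0.025], 0, 1],
  [[0, 0, 0.02], 0, 1],
  [[0, 0, 0.015], 0, 1],
  [[0, 0, 0.0], 0, 1],
  [[0, 0, 0.0], 0, 1],
])

```text
t: 42.0
ee_pos: [0.5432, -0.0995, 0.1562]
orientation: [2.197, 2.244, 0.002]
force: [-1.7, 4.9, 10.7]
opening: 0.174
```

>>> servo_tool([
  [[0, 0, 0], 0, -1],
  [[0, 0, 0], 0, -1],
  [[0, 0, 0], 0, -1],
  [[0, 0, 0], 0, -1],
  [[0, 0, 0], 0, -1],
  [[0, 0, -0.3], 0, -1],
  [[0, 0, -0.4], 0, -1],
  [[0, 0, -0.4], 0, -1],
  [[0, 0, -0.4], 0, -1],
  [[0, -0.2, 0], 0, -1],
])

```text
t: 42.83
ee_pos: [0.5282, -0.1009, 0.3123]
orientation: [2.19, 2.238, 0.011]
force: [0.8, 0.1, -0.1]
opening: 1.002
```

>>> servo_tool([
  [[0.25, -0.32, 0], 0, -1],
  [[0.25, -0.32, 0], 0, -1],
  [[0.25, -0.32, 0], 0, -1],
  [[0, 0, 0], 0, -1],
  [[0, 0, 0], 0, -1],
])

```text
t: 43.25
ee_pos: [0.424, -0.0259, 0.3057]
orientation: [-2.194, -2.248, -0.002]
force: [0.6, 0.8, -0.2]
opening: 1.002
```

```bash
python3 - <<'E'
from h import *
np.set_printoptions(precision=4,suppress=True)
go([.407,-.179,.22],90.9)
save(arm.get_image("scene"),"s26",(90,130,250,300),4)
save(arm.get_image("top"),"t26",(90,150,390,280),2.6)
E
```

```text
t 43.25 tcp [ 0.424  -0.0259  0.3057] ytool 1.38 tilt 0.08 open 1.002 F [ 0.6  0.8 -0.2]
total shift [-1.528 -0.208  0.855] min rows 5
roll total -1.4919 min rows 13
```

View pics/s26.png

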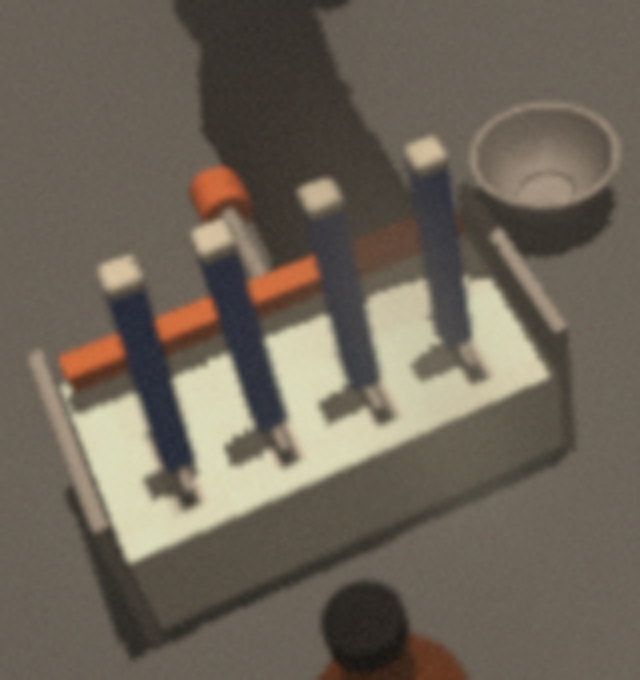

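View pics/t26.png

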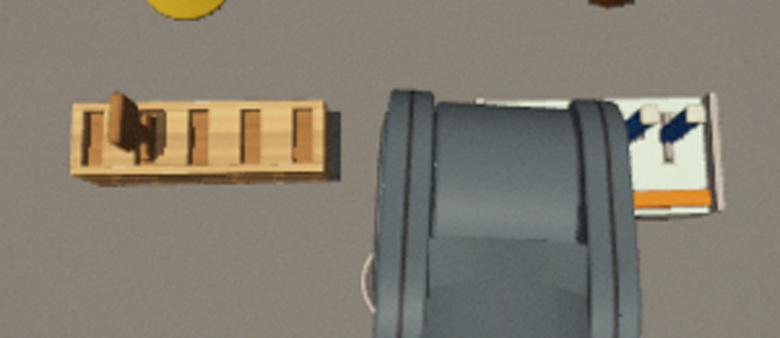

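All four stand upright in the slots, with shoulders visible just above the white top. Now turn the tool for the knob.

>>> servo_tool([
  [[0, 0, 0], -0.115, -1],
  [[0, 0, 0], -0.115, -1],
  [[0, 0, 0], -0.115, -1],
  [[0, 0, 0], -0.115, -1],
  [[0, 0, 0], -0.115, -1],
  [[0, 0, 0], -0.115, -1],
  [[0, 0, 0], -0.115, -1],
  [[0, 0, 0], -0.115, -1],
  [[0, 0, 0], -0.115, -1],
  [[0, 0, 0], -0.115, -1],
])

```text
t: 44.18
ee_pos: [0.4263, -0.0282, 0.305]
orientation: [-0.534, -3.096, 0.001]
force: [0.1, 0.5, -1.2]
opening: 1.0
```

>>> servo_tool([
  [[0, 0, 0], -0.115, -1],
  [[0, 0, 0], -0.115, -1],
  [[0, 0, 0], -0.112, -1],
  [[0.04, -0.38, 0], 0, -1],
  [[0.04, -0.38, 0], 0, -1],
  [[0.04, -0.38, 0], 0, -1],
  [[0.04, -0.38, 0], 0, -1],
  [[0, 0, 0], 0, -1],
  [[0, 0, 0], 0, -1],
])

```text
t: 44.93
ee_pos: [0.4111, -0.1827, 0.3051]
orientation: [0.009, -3.141, 0.002]
force: [0.5, 1.3, -0.1]
opening: 1.0
```

```bash
python3 - <<'E'
from h import *
np.set_printoptions(precision=4,suppress=True)
go([.407,-.1785,.076],90.9)
save(arm.get_image("wrist"),"w27",None,1.5)
E
```

```text
t 44.93 tcp [ 0.4111 -0.1827  0.3051] ytool 90.34 tilt 0.08 open 1.0 F [ 0.5  1.3 -0.1]
total shift [0.039 0.045 2.291] min rows 6
roll total -0.0093 min rows 1
```

View pics/w27.png

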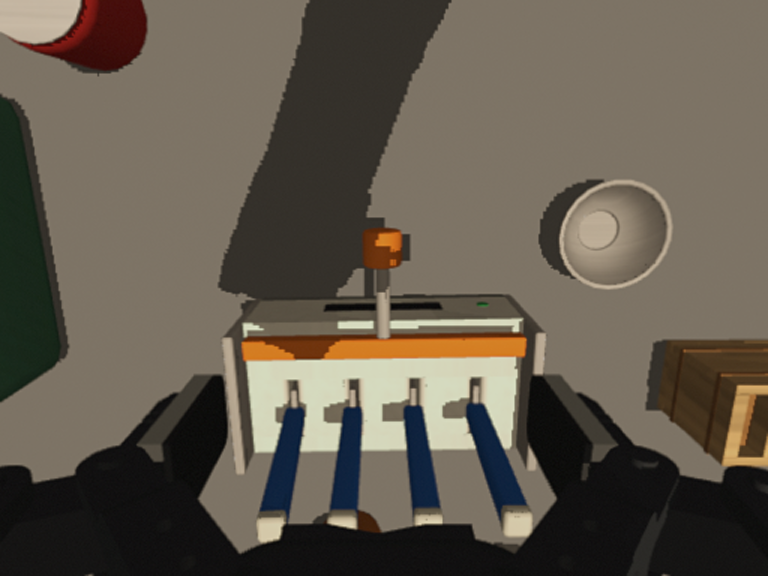

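>>> servo_tool([
  [[0.04, 0.045, 0.25], -0.009, -1],
  [[0, 0, 0.38], 0, -1],
  [[0, 0, 0.38], 0, -1],
  [[0, 0, 0.38], 0, -1],
  [[0, 0, 0.38], 0, -1],
  [[0, 0, 0.38], 0, -1],
  [[0, 0, 0.14], 0, -1],
  [[0, 0, 0], 0, -1],
  [[0, 0, 0], 0, -1],
], force=60)

```text
t: 45.73
ee_pos: [0.4072, -0.1742, 0.0758]
orientation: [0.036, -3.139, -0.001]
force: [0.4, -1.0, 0.5]
opening: 1.001
```

>>> servo_tool([
  [[0, 0, 0], 0, 1],
  [[0, 0, 0], 0, 1],
  [[0, 0, 0], 0, 1],
  [[0, 0, 0], 0, 1],
  [[0, 0, 0], 0, 1],
  [[0, 0, 0], 0, 1],
  [[0, 0, 0], 0, 1],
  [[0, 0, 0], 0, 1],
  [[0, 0, 0], 0, 1],
  [[0, 0, 0], 0, 1],
])

```text
t: 46.57
ee_pos: [0.4093, -0.1794, 0.0782]
orientation: [-0.029, 3.135, -0.01]
force: [-2.1, -15.4, 13.1]
opening: 0.306
```

```bash
python3 - <<'E'
from h import *
go([.447,-.1785,.076],90.9)
save(arm.get_image("wrist"),"w28",None,1.5)
E
```

```text
t 46.57 tcp [ 0.4093 -0.1794  0.0782] ytool 91.07 tilt 0.53 open 0.306 F [ -2.1 -15.4  13.1]
total shift [-0.376  0.002  0.025] min rows 1
roll total 0.0028 min rows 1
```

View pics/w28.png

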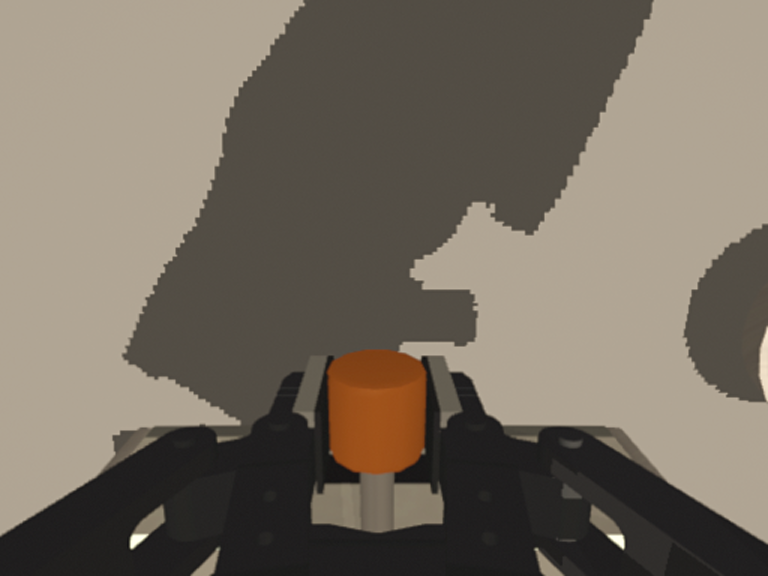

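>>> servo_tool([
  [[0, -0.04, 0], 0, 1],
  [[-0.06, 0, 0], 0, 1],
  [[-0.06, 0, 0], 0, 1],
  [[-0.06, 0, 0], 0, 1],
  [[-0.06, 0, 0], 0, 1],
  [[-0.06, 0, 0], 0, 1],
  [[-0.06, 0, 0], 0, 1],
  [[-0.03, 0, 0], 0, 1],
  [[0, 0, 0], 0, 1],
  [[0, 0, 0], 0, 1],
])

```text
t: 47.45
ee_pos: [0.4481, -0.1787, 0.0782]
orientation: [-0.034, 3.137, -0.002]
force: [-1.1, 0.0, 18.6]
opening: 0.303
```

>>> servo_tool([
  [[-0.02, 0, 0], 0, 1],
  [[-0.02, 0, 0], 0, 1],
  [[0, 0, 0], 0, 1],
  [[0, 0, 0], 0, 1],
])

```text
t: 47.78
ee_pos: [0.448, -0.1786, 0.0781]
orientation: [0.032, -3.14, -0.0]
force: [-13.0, -0.7, 30.6]
opening: 0.303
```

At the home stop (13 N resisting). Relax, release, rise and check.

>>> servo_tool([
  [[0.02, 0, 0], 0, 1],
  [[0, 0, 0], 0, 1],
  [[0, 0, 0], 0, -1],
  [[0, 0, 0], 0, -1],
  [[0, 0, 0], 0, -1],
  [[0, 0, 0], 0, -1],
  [[0, 0, 0], 0, -1],
  [[0, 0, -0.25], 0, -1],
  [[0, 0, -0.4], 0, -1],
  [[0, 0, -0.4], 0, -1],
])

```text
t: 48.62
ee_pos: [0.4471, -0.1777, 0.1817]
orientation: [0.034, -3.138, -0.001]
force: [0.7, -0.3, 0.1]
opening: 1.006
```

>>> servo_tool([
  [[0, 0, -0.4], 0, -1],
  [[0, 0, -0.4], 0, -1],
  [[0, 0.35, 0], 0, -1],
  [[0, 0.35, 0], 0, -1],
  [[0, 0.35, 0], 0, -1],
  [[0, 0.35, 0], 0, -1],
  [[0, 0.35, 0], 0, -1],
  [[0, 0.35, 0], 0, -1],
  [[0, 0, 0], 0, -1],
  [[0, 0, 0], 0, -1],
])

```text
t: 49.45
ee_pos: [0.4434, 0.034, 0.2611]
orientation: [0.042, -3.141, -0.0]
force: [-0.1, -1.6, 0.4]
opening: 1.001
```

```bash
python3 - <<'E'
from h import *
np.set_printoptions(precision=4,suppress=True)
go([.447,-.1785,.076],90.9)
save(arm.get_image("scene"),"s29",(90,130,250,300),4)
save(arm.get_image("top"),"t29",(250,150,390,270),5)
save(arm.get_image("top"),"t29f",None,1.2)
E
```

```text
t 49.45 tcp [0.4434 0.034  0.2611] ytool 91.53 tilt 0.03 open 1.001 F [-0.1 -1.6  0.4]
total shift [ 0.019 -2.125  1.851] min rows 7
roll total 0.0105 min rows 1
```

View pics/s29.png

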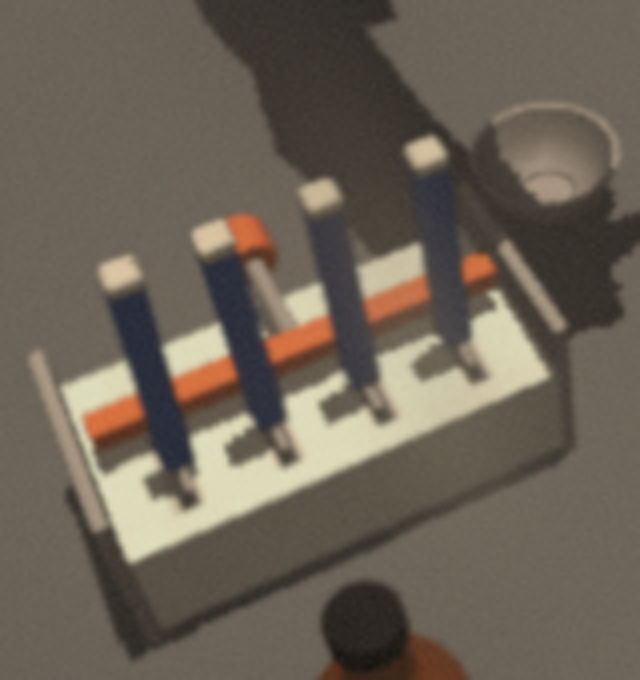

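View pics/t29.png

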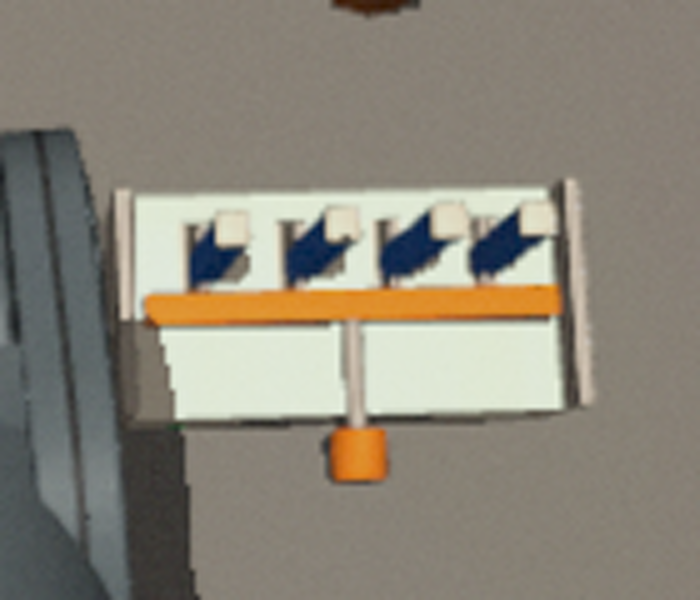

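View pics/t29f.png

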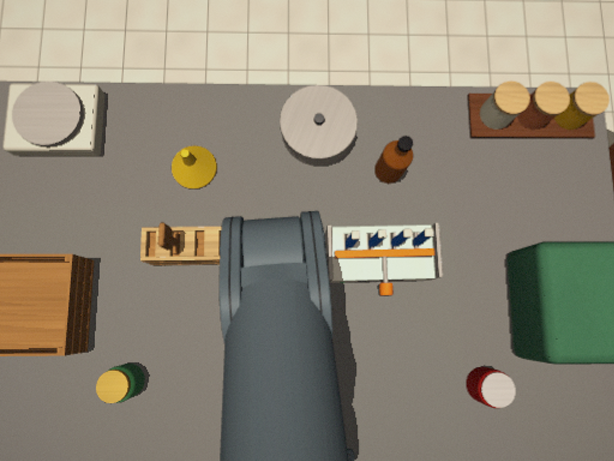

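```bash
python3 - <<'E'
from h import *
np.set_printoptions(precision=4,suppress=True)
t=unp("top",np.array([(231,229),(341,222),(449,219),(538,219)])/5+[250,150],.21)+[.0028,.0036,0]
print(t, "slots y -.101 -.151 -.201 -.251; tilt deg", np.degrees((t[:,1]-[-.1011,-.1511,-.2011,-.2511])/.2))
arm.job_done()
print(arm.sense()['t'])
E
```

```text
[[ 0.5424 -0.1007  0.21  ]
 [ 0.5456 -0.1505  0.21  ]
 [ 0.5471 -0.1996  0.21  ]
 [ 0.5471 -0.2401  0.21  ]] slots y -.101 -.151 -.201 -.251; tilt deg [0.1049 0.1635 0.4349 3.1517]
the job is handed in; nothing more can be done
the job is handed in; nothing more can be done
```

The job is done and handed in at about 49.5 s, with no failed step that I could see. The hand-in reports no verdict, so the checks below are mine.

**What I did:** I pulled the slide fully out, about 40 mm to its stop. I then moved all four blue spatulas from the holder into slots 0 to 3, pressing each until I felt the slot floor at the expected height, and pushed the knob home.

**Last checks:**
- **Slide:** The knob and bar sit within half a pixel of their starting position in the top picture. I pushed until the stop resisted with about 13 N.
- **Spatulas:** All four stand in their slots behind the bar. Slots 1 to 3 measured under 0.5° off upright. Slot 0 measured about 3°, which is within the 8° limit.
- **Other objects:** The spoon still stands in the holder, and the bottle, funnel and bowl are where they started. The gripper was open and clear of everything.

**What disagreed:** The cameras gave the block's position 3 to 6 mm apart. I lined up each insertion on the wrist camera's view of blade and slot. The holder was knocked slightly partway through, so I measured it again before taking the last two spatulas, which had been left leaning about 4°.

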